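# Lay out the instrument's air parts on their outline pads

## Task

Lay out the parts for the instrument rebuild: put the large regulator, the small regulator, the pressure gauge and the terminal board each on the pad that shows its outline, lying or standing flat as it does now and lined up with the outline, the gauge's stem over the outline's stem. The terminal board is still in the test jig under the spring-loaded hold-down finger: swing the finger up until it snaps over before you take the board, and leave it up. Do not tip any part over on its side.

Things in the scene. Friction and masses are not known exactly. Their poses are not given: they have to be found in the camera images.
- reg_large_c (a point): Large regulator, loose, black, upright, 0.34 kg. Bottom up: block 46 x 46 mm, 40 high, with a 15 mm thick, 18 mm long brass port on two opposite sides (82 mm over both, along its x, axis 20 mm up); neck 36 mm wide with a nut 43 mm over corners, 40 to 56 mm up; ribbed knob 38 mm wide, 56 to 94 mm up, to grip by. Point: its centre, 47 mm above its underside; z up.
- reg_small_c (a point): Small regulator, loose, same shape, 0.13 kg. Bottom up: block 30 x 30 mm, 26 high, with a 10 mm thick, 12 mm long port on two opposite sides (54 mm over both, along its x, axis 13 mm up); neck 23 mm wide with a nut 27 mm over corners, 26 to 36 mm up; ribbed knob 24 mm wide, 36 to 62 mm up, to grip by. Point: its centre, 31 mm above its underside; z up.
- gauge_c (a point): Pressure gauge, loose, lying on its back, white dial up, 0.12 kg: round steel case 50 mm across (53 at the bezel, near the top), 26 mm high; a brass stem 14 mm thick sticks out level along its -x to 51 mm from the case's centre. Point: middle of the round case, 13 mm above its underside; z up.
- gauge_stem (a point): Outer end of the gauge's stem, 51 mm from the middle of the case along its -x, 13 mm above the underside.
- board_c (a point): Terminal board, loose, 0.09 kg: grey carrier 72 (x) by 50 (y) by 12 mm, board on top (14 mm up), a green terminal row 24 mm high along each long side, 13 to 21 mm off the middle. Point: its centre, 12 mm up; z up. Starts in the jig on rails, underside 20 mm over the bench and 8 mm over the jig's plate, long sides free to grip (50 mm wide); dowels at its ends: lift it straight out.
- finger_grip (a point): Middle of the 14 x 14 x 40 mm black grip on the jig's finger, which lies over the board 75 mm above the bench; pinch its sides (along y). Its x points to the hinge, 100 mm away at the same height; hinge axis along y, on a post 88 mm high. Its z tilts with the finger: 0 down. A spring resists (3 N) to 1.15 rad, then throws it on to its stop at 2.1 rad, where it stays; it may turn in the grasp.
- pad_large: Black rubber pad 120 x 100 mm, 5 mm thick, fixed on the bench; white outline of the large regulator from above: 46 mm square with a 15 mm wide bar 82 mm long along its x. Origin: under the outline's centre, at bench level; z up.
- pad_small: Black rubber pad 120 x 100 mm, 5 mm thick, fixed on the bench; white outline of the small regulator from above: 30 mm square with a 10 mm wide bar 54 mm long along its x. Origin: under the outline's centre, at bench level; z up.
- pad_gauge: Black rubber pad 120 x 100 mm, 5 mm thick, fixed on the bench; white outline of the gauge: 53 mm disc with a 13 mm wide stem along its -x, to 51 mm from the disc's centre. Origin: under the disc's centre, at bench level; z up.
- pad_board: Black rubber pad 120 x 100 mm, 5 mm thick, fixed on the bench; white outline of the terminal board: rectangle 72 (x) by 50 mm (y). Origin: under the outline's centre, at bench level; z up.
Not all that is in view belongs to the job. Leave any red or turquoise look-alike of the pad_board alone.

How it is judged:
By the outcome, as a careful person would: the job done as asked, in the order asked, and still so for the second after the job is handed in, with the robot touching nothing.
It also fails if it takes over 128 s, if anything falls off the work surface, if the arm or the gripper's body presses on something with over 40 N, if the wrist force passes 120 N, or if a joint passes its speed limit or range.

## Robot

A 6-joint arm with a two-finger parallel gripper is mounted at the origin on the work surface. World frame = base frame: x ahead of the robot, y to its left, z up, the work surface at z = 0. Lengths are in m, angles in rad, forces in N, time in s.
With the tool pointing down it reaches from about 0.3 to 0.875 m from the base axis. Payload 6.4 kg.
Tool frame: the origin (TCP) lies midway between the tips of the shut fingers; the grasp point (between the pads) lies ctrl.grip_depth behind it (ctrl.grip_depth is the distance from the TCP to the grasp point, in m); x points along the fingers, y is the direction in which the jaws open and shut, and the axes are right-handed (so a half turn about x gives the same grasp; the last joint's range is limited). The gripper opens to 85 mm and grips with 20 to 120 N. Pads are 22 mm wide; open, the fingers measure 114 mm over their backs; the gripper's body (76 mm by 85 mm) begins 54 mm behind the grasp point. The pads swing forward as they close: fully open they stand 13 mm farther back than shut.
Start: joints at [1.11, 0.181, 1.607, -0, 1.354, -0.206], TCP at [0.145, 0.556, 0.231] pointing down, gripper open.
Joint ranges: [-2.99, 2.99], [-0.89, 2.07], [0.3, 2.58], [-1.14, 4.28], [0, 2.63], [-3.12, 3.12]. Speed limits (rad/s): [2.57, 2.57, 3.01, 3.14, 3.14, 3.14].

## Interface

Orientations are given as a unit quaternion [w, x, y, z].
In Python, from bench import ctrl gives the robot as it stands.
- The arm moves only by the tool carry_out, never from a script. Its argument "motion" is one flat list of numbers, 7 for each row, row after row: the turn, a rotation vector about the tool's x, y, z in degrees, then the shift along the tool's x, y, z in m, then the gripper's target within -1 to 1 (shut at 1, half-way at 0, fully open at -1). A call has 1 to 10 rows; each row shifts and turns the pose as measured when the row begins, along the tool's axes as they then stand; what a row does not reach is not made up. A row lasts 1/10 s, in which the tool goes at most 50 mm and 8.59 degrees, less where a joint would pass 70% of its speed; a pose out of reach is approached as far as the arm can. A call with a gripper value outside its range is refused whole. The fingers move at their own pace and stop on an object; the grip force is fixed at half the most. Time passes only in rows, so rows that do not move let the fingers close. It gives the time, the measured TCP pose, the force and the opening at its end, in the units of the state.
- ctrl.get_obs(): the state, without advancing time (a new reading comes with each control period).
- ctrl.camera(name): name is "scene" or "top" or "wrist"; returns the picture (420x560x3 uint8, blue, green, red); there is no depth.
- ctrl.camera_params(name): a dict with "mtx" (3x3 intrinsics, pixels), "pose" (4x4, takes a point from camera to world coordinates); the wrist camera has in their place "hand_eye" (4x4, takes a point from camera to tool coordinates, whose origin is the TCP and whose axes are the tool frame's). Camera axes: x right, y down, z forward; pixel columns grow to the right and rows downward; lengths in m; the calibration is good to about 2 mm. A picture is of the moment at which its call begins: read the wrist's pose just before it. camera_params takes no time and is no camera call.
- ctrl.hand_in(): hands the job in, once; it reports no verdict.
Trained networks look in the newest picture that a camera, given by its name, has taken for a name from the list of things; names that differ only in an ending like _2 or _b are one class to them, and where a whole thing is asked for, a point or a joint stands for the part that bears it (a point fixed in the world has none). Each returns a list of dicts, best first, with "conf" (0 to 1); they miss things now and then, are a little off and sometimes report something else, mostly with a low value. They report only what shows in the picture. A call takes as long as a camera call. They do not tell look-alikes from the thing itself.
- ctrl.boxes_of(camera, thing): "point" ([x, y, z] in m, in the coordinates of the camera as it stood for that picture, good to about 4 mm: the middle of the surface that is visible of it).
- ctrl.trace(camera, thing): "pixels" (420x560 bool, what is visible of it).
- ctrl.landmark_of(camera, thing): "point" ([x, y, z] in m, in the coordinates of the camera as it stood for that picture, good to about 4 mm: a listed point, or the origin of a listed thing).
The state is a dict: "time_s": time; "q": joint angles; "dq": joint speeds; "joint_efforts": joint torques, N m; "eef_pos": TCP position; "eef_rot": TCP orientation; "wrist_force": force on the tool from outside, world axes, zero at the start; "torque": the same for the moment, N m; "opening": opening from 0.0 (shut) to 1.0 (fully open).
Only numpy, scipy, OpenCV 4.12 (cv2) and the standard library are available. Lean on these libraries where they do the work, as an engineer would, in place of code of your own. Each camera call takes 0.05 s, during which the arm holds its last target. There are 200 camera calls.

## Working session

There is one attempt and no reset: what is moved stays moved. The work goes in short steps, Python scripts to look and compute and a tool call to move; the robot and the scene stay as the last step left them, time stands still between calls to the robot, and variables do not carry over. Pictures are saved under pics/ and viewed, about 12 in all and at most 16, crops included, and the job is handed in when it is done.

Besides the shell and the picture viewer there is one more tool, called after ">>>" as name(argument=value, ...) on one line, values as JSON. carry_out: Moves the arm, as the interface text tells. Its arguments: {"type":"object","properties":{"motion":{"type":"array"}},"required":["motion"]}

```bash
ls; mkdir -p pics; cat > h.py <<'E'
import numpy as np, cv2
from scipy.spatial.transform import Rotation as R
from bench import ctrl
def Tool():
    o=ctrl.get_obs(); T=np.eye(4); q=o["eef_rot"]
    T[:3,:3]=R.from_quat([q[1],q[2],q[3],q[0]]).as_matrix(); T[:3,3]=o["eef_pos"]; return T
def campose(c):
    p=ctrl.camera_params(c)
    return (Tool()@np.array(p["hand_eye"]) if c=="wrist" else np.array(p["pose"])), np.array(p["mtx"])
def w(P,p): return P[:3,:3]@np.array(p)+P[:3,3]
def ray(P,K,uv,z):
    d=P[:3,:3]@np.linalg.inv(K)@np.array([uv[0],uv[1],1.]); return P[:3,3]+d*(z-P[2,3])/d[2]
def px(P,K,X):
    c=P[:3,:3].T@(np.array(X)-P[:3,3]); c=K@c; return c[:2]/c[2]
E
cat > a.py <<'E'
from h import *
print(ctrl.grip_depth, ctrl.get_obs()); print(Tool().round(3))
for c in ["top","scene"]:
    P,K=campose(c); print(c,P.round(3).tolist(),K.round(1).tolist())
    im=ctrl.camera(c); cv2.imwrite(f"pics/{c}0.png",im)
    for t in ["reg_large_c","reg_small_c","gauge_c","gauge_stem","board_c","finger_grip","pad_large","pad_small","pad_gauge","pad_board"]:
        for d in ctrl.landmark_of(c,t)[:4]:
            x=w(P,d["point"]); print(c,t,round(d["conf"],2),x.round(3),px(P,K,x).round())
E
python3 a.py
```

```text
pics
0.0187 {'time_s': 0.0, 'q': array([ 1.10968322e+00,  1.81520235e-01,  1.60803355e+00, -9.66097884e-07,
        1.35380068e+00, -2.06297700e-01]), 'dq': array([ 0.00093849, -0.00018737,  0.00063581,  0.00063472, -0.0015109 ,
        0.00065565]), 'joint_efforts': array([-1.41374057e-03, -4.44855416e+01, -3.51342916e+01, -1.52565713e-04,
        8.80521286e-03,  5.57833800e-05]), 'eef_pos': array([0.14466408, 0.55592176, 0.23038351]), 'eef_rot': array([ 0.70117143,  0.08925856,  0.70157885, -0.09043585]), 'wrist_force': array([-0.75488254,  0.35108079,  0.68987696]), 'torque': array([ 0.04060137, -0.02890892,  0.02933581]), 'opening': 0.998461858449158}
[[-0.001  0.252  0.968  0.145]
 [-0.002  0.968 -0.252  0.556]
 [-1.    -0.002 -0.     0.23 ]
 [ 0.     0.     0.     1.   ]]
top [[-0.011, -0.997, 0.073, 0.425], [-1.0, 0.01, -0.012, -0.073], [0.011, -0.074, -0.997, 1.252], [0.0, 0.0, 0.0, 1.0]] [[408.6, 0.0, 272.8], [0.0, 408.6, 210.8], [0.0, 0.0, 1.0]]
top reg_large_c 0.53 [ 0.364 -0.253  0.044] [330. 261.]
top reg_large_c 0.27 [ 0.66   0.007 -0.001] [242. 165.]
top reg_small_c 0
[... 970 characters left out ...]
rge_c 0.31 [0.362 0.241 0.012] [375. 191.]
scene reg_small_c 0.72 [0.461 0.025 0.031] [315. 217.]
scene gauge_c 0.58 [0.364 0.242 0.013] [376. 192.]
scene gauge_stem 0.51 [0.322 0.216 0.011] [363. 185.]
scene board_c 0.55 [0.589 0.228 0.031] [404. 236.]
scene finger_grip 0.59 [0.584 0.224 0.075] [404. 222.]
scene pad_large 0.71 [ 0.654  0.001 -0.   ] [328. 276.]
scene pad_small 0.65 [ 0.484  0.394 -0.001] [441. 212.]
scene pad_small 0.61 [ 0.593 -0.23  -0.   ] [231. 274.]
scene pad_gauge 0.59 [ 0.487  0.395 -0.003] [442. 213.]
scene pad_board 0.89 [ 0.457 -0.584  0.005] [ 85. 258.]
scene pad_board 0.86 [ 0.672 -0.524 -0.002] [108. 320.]
scene pad_board 0.66 [ 0.497 -0.403  0.004] [158. 258.]
```

```bash
python3 - <<'E'
import cv2
a=cv2.imread("pics/top0.png")[110:310,60:480]
cv2.imwrite("pics/top0c.png",cv2.resize(a,None,fx=1.9,fy=1.9,interpolation=cv2.INTER_CUBIC))
E
```

```text
(no output)
```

View pics/top0c.png

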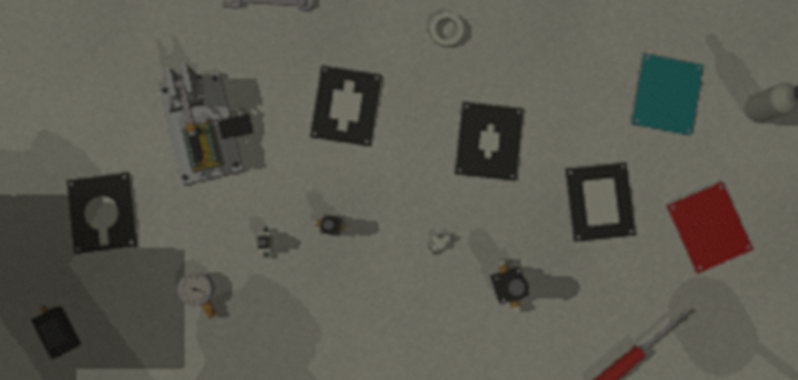

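View pics/scene0.png

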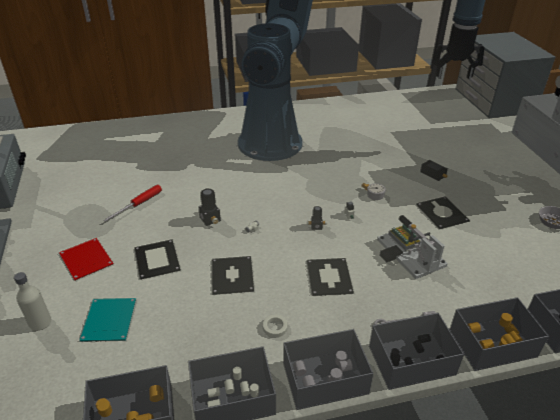

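The top view shows the black pad with the white rectangle at (376,215), which is pad_board. The turquoise one at (410,159) and the red one at (433,228) are look-alikes. The jig is at (166,187), the gauge at (164,262), the large regulator at (330,261) and the small one at (233,227). A fitting at about (200,237) and a dark box at about (90,285) are distractors.

```bash
cat >> h.py <<'E'
from scipy.optimize import minimize
def psi(T): return np.degrees(np.arctan2(T[1,2],T[0,2]))
def plan(xyz,ps,step=.04,rot=7.5,T=None,n=None):
    T=Tool() if T is None else T
    D=np.array(xyz)-T[:3,3]; d=(ps-psi(T)+180)%360-180
    n=n or max(1,int(np.ceil(max(np.linalg.norm(D)/step,abs(d)/rot))))
    S=sum(R.from_euler('z',d/n*k,degrees=True).as_matrix() for k in range(n))@T[:3,:3]
    s=np.linalg.solve(S,D)
    tv=R.from_matrix(T[:3,:3].T@np.array([[0,-np.sin(np.radians(psi(T))),np.cos(np.radians(psi(T)))],[0,np.cos(np.radians(psi(T))),np.sin(np.radians(psi(T)))],[-1,0,0]])).as_rotvec(degrees=True)
    print("rows",n,"row:",round(-d/n,2),0,0,s.round(4).tolist(),"| from",T[:3,3].round(4),round(psi(T),2),"tilt fix",tv.round(2))
def box(x0,x1,y0,y1,z0,z1): return np.array([[x,y,z] for x in(x0,x1) for y in(y0,y1) for z in(z0,z1)])
def cyl(r,z0,z1,n=40):
    a=np.arange(n)*2*np.pi/n; return np.array([[r*np.cos(t),r*np.sin(t),z] for t in a for z in(z0,z1)])
M={"reg_large_c":[box(-.023,.023,-.023,.023,0,.04),box(-.041,.041,-.0075,.0075,.0125,.0275),cyl(.0208,.04,.056),cyl(.019,.056,.094)],
"reg_small_c":[box(-.015,.015,-.015,.015,0,.026),box(-.027,.027,-.005,.005,.008,.018),cyl(.013,.026,.036),cyl(.012,.036,.062)],
"gauge_c":[cyl(.025,0,.026),cyl(.0265,.019,.025),box(-.051,0,-.007,.007,.006,.02)],
"board_c":[box(-.036,.036,-.025,.025,0,.012),box(-.034,.034,-.021,-.013,.012,.024),box(-.034,.034,.013,.021,.012,.024)],
"pad_large":[box(-.023,.023,-.023,.023,.005,.005),box(-.041,.041,-.0075,.0075,.005,.005)],
"pad_small":[box(-.015,.015,-.015,.015,.005,.005),box(-.027,.027,-.005,.005,.005,.005)],
"pad_gauge":[cyl(.0265,.005,.005),box(-.051,0,-.0065,.0065,.005,.005)],
"pad_board":[box(-.036,.036,-.025,.025,.005,.005)]}
def render(t,p,P,K,z0,sh):
    m=np.zeros(sh,np.uint8); c,s=np.cos(p[2]),np.sin(p[2])
    for b in M[t]:
        X=b@np.array([[c,s,0],[-s,c,0],[0,0,1]])+[p[0],p[1],z0]
        q=(X-P[:3,3])@P[:3,:3]; q=q@K.T; q=q[:,:2]/q[:,2:]
        cv2.fillConvexPoly(m,cv2.convexHull(np.round(q*16).astype(np.int32)),255,cv2.LINE_AA,4)
    return m/255.
def fit(t,mask,P,K,xy,z0=0.,th=None):
    mask=mask.astype(float)
    def f(p): r=render(t,p,P,K,z0,mask.shape); return 1-np.minimum(r,mask).sum()/np.maximum(r,mask).sum()
    best=None
    for a in (np.radians(np.arange(0,360,30)) if th is None else np.radians(np.array(th))):
        o=minimize(f,[*xy,a],method="Nelder-Mead",options=dict(initial_simplex=[[*xy,a],[xy[0]+.008,xy[1],a],[xy[0],xy[1]+.008,a],[*xy,a+.25]],xatol=1e-4,fatol=1e-5,maxiter=150))
        if best is None or o.fun<best.fun: best=o
    return best.x[:2].round(4),round(np.degrees(best.x[2])%360,1),"iou",round(1-best.fun,3)
def masks(c,t,im,P,K,near):
    """trace whose centre lies nearest the projected point; for pads the white part of it"""
    ds=[d for d in ctrl.trace(c,t) if d["pixels"].any()]
    if not ds: return None
    k=lambda d: np.hypot(*(np.argwhere(d["pixels"]).mean(0)[::-1]-near))
    m=min(ds,key=k); 
    if k(m)>60: return None
    m=m["pixels"].astype(np.uint8)
    if t.startswith("pad"):
        h=cv2.fillConvexPoly(np.zeros_like(m),cv2.convexHull(cv2.findNonZero(m)),1)
        h=cv2.erode(h,np.ones((3,3)))
        g=cv2.cvtColor(im,cv2.COLOR_BGR2GRAY); thr,_=cv2.threshold(g[h>0].reshape(-1,1),0,255,cv2.THRESH_OTSU)
        b=((g>thr)&(h>0)).astype(np.uint8); n,l,s,_=cv2.connectedComponentsWithStats(b)
        m=(l==1+np.argmax(s[1:,4])).astype(np.uint8)
    return m
Z={"board_c":.02}
G={"reg_large_c":(.363,-.254),"reg_small_c":(.466,.028),"gauge_c":(.364,.242),"board_c":(.589,.230),"pad_large":(.656,.004),"pad_small":(.597,-.228),"pad_gauge":(.488,.395),"pad_board":(.499,-.404)}
def look(c,things,name,zs={},gs={}):
    P,K=campose(c); im=ctrl.camera(c); cv2.imwrite(f"pics/{name}.png",im)
    for t in things:
        z=zs.get(t,Z.get(t,0)); g=gs.get(t,G[t]); m=masks(c,t,im,P,K,px(P,K,[*g,z+.01]))
        print(t, None if m is None else (int(m.sum()),fit(t,m,P,K,g,z)))
    return im,P,K
E
python3 - <<'E'
from h import *
print(np.array(ctrl.camera_params("wrist")["hand_eye"]).round(3).tolist(),ctrl.camera_params("wrist")["mtx"])
look("top",list(G),"top1")
P,K=campose("top")
plan([.42,.32,.33],0)
E
```

```text
[[-0.0, -0.303, 0.953, -0.142], [1.0, -0.001, 0.0, 0.001], [0.001, 0.953, 0.303, -0.078], [0.0, 0.0, 0.0, 1.0]] [[292.98899081   0.         280.45470004]
 [  0.         292.98899081 211.1508361 ]
 [  0.           0.           1.        ]]
reg_large_c (298, (array([ 0.3678, -0.2483]), np.float64(21.3), 'iou', np.float64(0.73)))
reg_small_c (121, (array([0.4649, 0.0316]), np.float64(78.5), 'iou', np.float64(0.708)))
gauge_c (334, (array([0.3663, 0.2449]), np.float64(29.8), 'iou', np.float64(0.876)))
board_c (264, (array([0.5892, 0.2332]), np.float64(17.2), 'iou', np.float64(0.542)))
pad_large (298, (array([0.6588, 0.0066]), np.float64(170.6), 'iou', np.float64(0.88)))
pad_small (135, (array([ 0.5987, -0.2253]), np.float64(355.0), 'iou', np.float64(0.845)))
pad_gauge (286, (array([0.4887, 0.3978]), np.float64(4.7), 'iou', np.float64(0.89)))
pad_board (400, (array([ 0.4977, -0.4043]), np.float64(185.6), 'iou', np.float64(0.91)))
rows 10 row: -1.46 0 0 [-0.0099, -0.0196, 0.0306] | from [0.1449 0.5564 0.2313] -14.6 tilt fix [ 0. -0.  0.]
```

>>> carry_out(motion=[-1.5,0,0,0.003,-0.0225,0.034,-1,-1.5,0,0,0.003,-0.0225,0.034,-1,-1.5,0,0,0.003,-0.0225,0.034,-1,-1.5,0,0,0.003,-0.0225,0.034,-1,-1.5,0,0,0.003,-0.0225,0.034,-1,-1.5,0,0,0.003,-0.0225,0.034,-1,-1.5,0,0,0.003,-0.0225,0.034,-1,-1.5,0,0,0.003,-0.0225,0.034,-1,-1.5,0,0,0.003,-0.0225,0.034,-1,-1.1,0,0,0.003,-0.0225,0.034,-1])

```text
time_s: 2.55
eef_pos: [0.4591, 0.2842, 0.202]
eef_rot: [0.708, -0.005, 0.706, 0.009]
wrist_force: [0.8, 0.5, 0.6]
opening: 1.001
```

```bash
python3 - <<'E'
from h import *
T=Tool(); print(T.round(3))
im,P,K=look("wrist",["gauge_c","pad_gauge","board_c"],"w1")
for t in ["finger_grip","board_c","gauge_c","gauge_stem","pad_gauge"]:
    for d in ctrl.landmark_of("wrist",t)[:3]:
        x=w(P,d["point"]); print(t,round(d["conf"],2),x.round(3),px(P,K,x).round())
E
```

```text
[[ 0.004 -0.02   1.     0.459]
 [ 0.005  1.     0.02   0.284]
 [-1.     0.005  0.004  0.202]
 [ 0.     0.     0.     1.   ]]
gauge_c (2562, (array([0.3653, 0.2428]), np.float64(30.9), 'iou', np.float64(0.907)))
pad_gauge (1662, (array([0.4863, 0.3976]), np.float64(7.1), 'iou', np.float64(0.942)))
board_c (1798, (array([0.5895, 0.2313]), np.float64(12.1), 'iou', np.float64(0.693)))
finger_grip 0.66 [0.579 0.227 0.075] [224. 309.]
board_c 0.57 [0.584 0.234 0.037] [236. 293.]
gauge_c 0.57 [0.37  0.241 0.011] [240. 105.]
gauge_c 0.37 [0.583 0.232 0.036] [234. 291.]
gauge_stem 0.72 [0.319 0.216 0.011] [215.  52.]
pad_gauge 0.63 [ 0.484  0.399 -0.   ] [372. 207.]
```

View pics/w1.png

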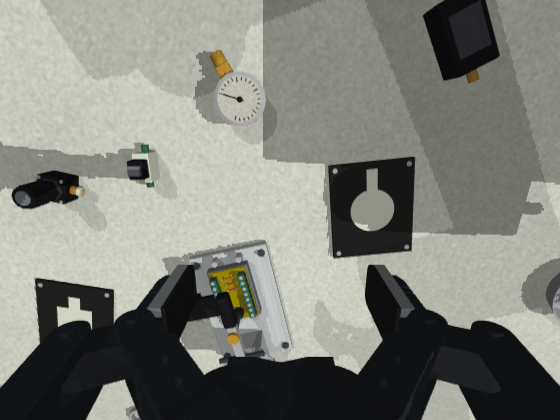

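The gauge is at (240,98), stem up-left. Its pad is at (372,205), and the jig and board at (233,290), partly hidden by my left finger. The jig is turned about 13°. Next I take a clear view of the jig.

```bash
python3 - <<'E'
from h import *
plan([.44,.20,.18],14)
E
```

```text
rows 3 row: -4.26 0 0 [0.0072, -0.0282, -0.0084] | from [0.4569 0.2864 0.202 ] 1.23 tilt fix [ 0.    0.18 -0.29]
```

>>> carry_out(motion=[-4.5,0,0,0.0075,-0.03,-0.009,-1,-4.5,0,0,0.0075,-0.03,-0.009,-1,-4.5,0,0,0.0075,-0.03,-0.009,-1,0,0,0,0,0,0,-1])

```text
time_s: 3.4
eef_pos: [0.4367, 0.196, 0.1792]
eef_rot: [0.703, -0.095, 0.698, 0.099]
wrist_force: [-0.7, 0.8, -0.6]
opening: 1.001
```

```bash
python3 - <<'E'
from h import *
T=Tool(); print(T[:3,3],psi(T))
im,P,K=look("wrist",["gauge_c","board_c"],"w2")
for t in ["finger_grip","board_c"]:
    for d in ctrl.landmark_of("wrist",t)[:3]:
        x=w(P,d["point"]); print(t,round(d["conf"],2),x.round(3),px(P,K,x).round())
d=ctrl.trace("wrist","finger_grip")
c=im.copy()
if d: print(np.argwhere(d[0]["pixels"]).min(0),np.argwhere(d[0]["pixels"]).max(0)); c[d[0]["pixels"]]=c[d[0]["pixels"]]//2+[0,0,127]
cv2.imwrite("pics/w2c.png",cv2.resize(c[120:350,150:450],None,fx=2.5,fy=2.5))
E
```

```text
[0.43667384 0.19600634 0.1791821 ] 15.82817519095693
gauge_c (2867, (array([0.3646, 0.2428]), np.float64(30.5), 'iou', np.float64(0.942)))
board_c (2109, (array([0.5898, 0.2314]), np.float64(194.0), 'iou', np.float64(0.801)))
finger_grip 0.64 [0.578 0.226 0.076] [270. 344.]
board_c 0.6 [0.586 0.235 0.036] [277. 325.]
[326 265] [360 279]
```

View pics/w2c.png

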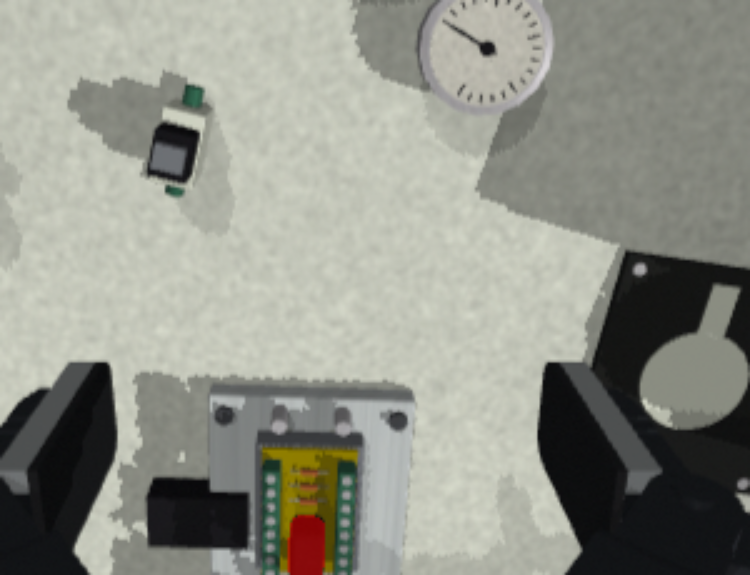

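```bash
python3 - <<'E'
from h import *
def tri(obs):
    A=np.zeros((3,3));b=np.zeros(3)
    for c,uv in obs:
        P,K=campose(c); d=P[:3,:3]@np.linalg.inv(K)@[uv[0],uv[1],1]; d/=np.linalg.norm(d); m=np.eye(3)-np.outer(d,d); A+=m;b+=m@P[:3,3]
    return np.linalg.solve(A,b)
wuv=(150+198/2.5,120+513/2.5)
X=tri([("wrist",wuv),("scene",(390,254)),("top",(183.7,175.8))]); print("block",X.round(3))
for c in ["wrist","scene","top"]:
    P,K=campose(c); print(c,px(P,K,X).round(1))
a=np.radians(14.3); d=X[:2]-[.5898,.2314]; print("in board axes",d@[np.cos(a),np.sin(a)],d@[-np.sin(a),np.cos(a)])
s=cv2.imread("pics/scene0.png")[190:300,340:480]; t=cv2.imread("pics/top0.png")[130:220,110:220]
s=cv2.resize(s,(560,440),interpolation=cv2.INTER_CUBIC)
cv2.imwrite("pics/j.png",cv2.convertScaleAbs(s,alpha=1.4))
plan([.578,.227,.125],14.3)
E
```

```text
block [0.625 0.182 0.01 ]
wrist [227.  323.9]
scene [391.9 253.8]
top [184.1 176.1]
in board axes 0.022367408558273273 -0.05654803987848125
rows 4 row: 0.38 0 0 [0.0143, -0.0024, 0.0353] | from [0.4386 0.1987 0.1807] 15.8 tilt fix [ 0.   0.6 -0.3]
```

View pics/j.png

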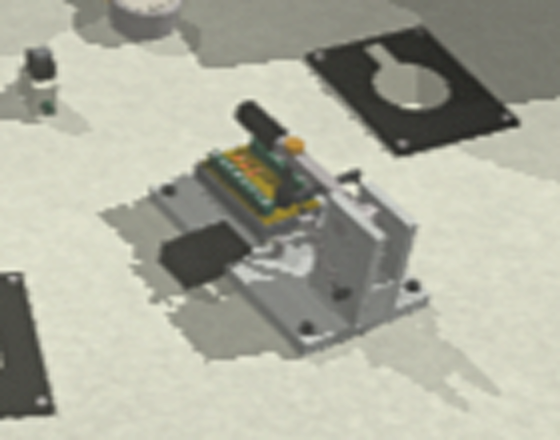

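The block beside the jig is low (about 10 mm) and 57 mm off the board's middle, so it is clear of a half-open gripper. The grip lies horizontally along the finger. I go above it with the jaws half open.

>>> carry_out(motion=[0.4,0.5,-0.3,0.013,-0.0025,0.036,0,0.4,0,0,0.013,-0.0025,0.036,0,0.4,0,0,0.013,-0.0025,0.036,0,0.4,0,0,0.013,-0.0025,0.036,0,0,0,0,0,0,0,0,0,0,0,0,0,0,0])

```text
time_s: 4.3
eef_pos: [0.5852, 0.2341, 0.1265]
eef_rot: [0.702, -0.089, 0.701, 0.089]
wrist_force: [-0.8, 0.2, -0.5]
opening: 0.501
```

```bash
python3 - <<'E'
from h import *
P,K=campose("wrist"); im=ctrl.camera("wrist"); cv2.imwrite("pics/w3.png",im)
for t in ["finger_grip"]:
    for d in ctrl.landmark_of("wrist",t)[:2]:
        x=w(P,d["point"]); print(t,round(d["conf"],2),x.round(3),px(P,K,x).round())
T=Tool(); print((T[:3,3]+T[:3,0]*-.0187).round(4),T[:3,:3].round(3)); plan([.578,.227,.057],14.3,.03)
print(px(P,K,[.578,.227,.075]))
E
```

```text
finger_grip 0.76 [0.58  0.225 0.076] [268. 224.]
[0.5845 0.2337 0.1459] [[ 0.003 -0.25   0.968]
 [ 0.001  0.968  0.25 ]
 [-1.     0.     0.003]]
rows 3 row: 0.05 0 0 [0.0234, -0.0016, -0.0028] | from [0.5846 0.2338 0.1272] 14.45 tilt fix [ 0.    0.19 -0.01]
[272.10864894 221.23142971]
```

View pics/w3.png

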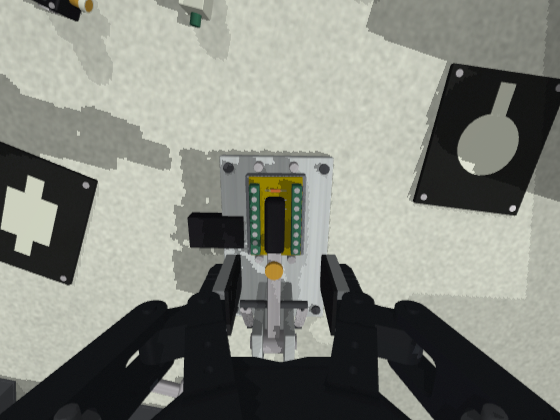

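```bash
python3 - <<'E'
import cv2,numpy as np
a=cv2.resize(cv2.imread("pics/w3.png")[140:300,170:350],(720,640)[:2],interpolation=cv2.INTER_CUBIC)[:600]
cv2.imwrite("pics/w3c.png",cv2.convertScaleAbs((255*(a/255.)**.5),alpha=1))
E
```

```text
(no output)
```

View pics/w3c.png

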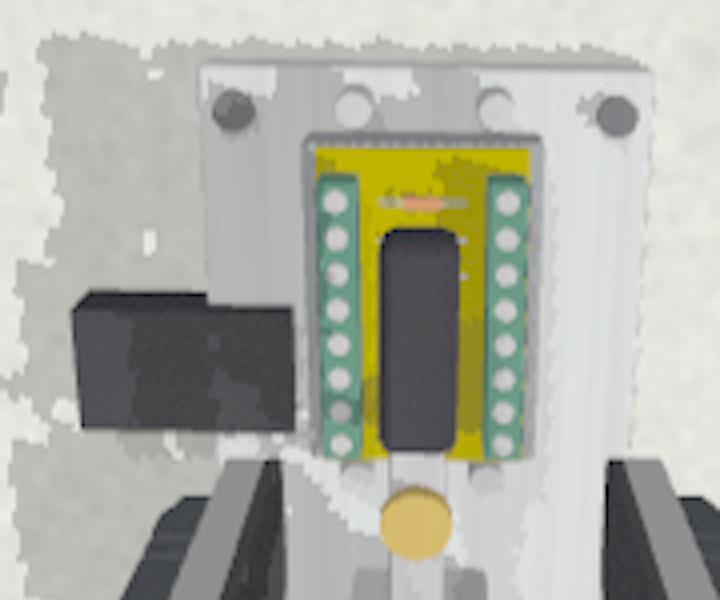

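The side block is low and flat, about plate height, so it won't interfere at grip height. The grip is at px (275,225), about (0.579, 0.2285).

>>> carry_out(motion=[0.1,0.2,0,0.024,-0.0013,-0.0025,0,0,0,0,0.024,-0.0013,-0.0025,0,0,0,0,0.024,-0.0013,-0.002,0,0,0,0,0,0,0,0,0,0,0,0,0,0,1,0,0,0,0,0,0,1,0,0,0,0,0,0,1,0,0,0,0,0,0,1,0,0,0,0,0,0,1])

```text
time_s: 5.3
eef_pos: [0.579, 0.2279, 0.0647]
eef_rot: [0.706, -0.09, 0.697, 0.088]
wrist_force: [2.8, 0.6, -8.9]
opening: 0.146
```

>>> carry_out(motion=[0,0,0,-0.0125,0,0.0008,1,0,0,0,-0.0123,0,0.0023,1,0,0,0,-0.0119,0,0.0038,1,0,0,0,-0.0113,0,0.0053,1,0,0,0,-0.0106,0,0.0066,1,0,0,0,0,0,0,1])

```text
time_s: 5.9
eef_pos: [0.5993, 0.2328, 0.1236]
eef_rot: [0.708, -0.089, 0.695, 0.087]
wrist_force: [0.6, 0.1, -6.3]
opening: 0.147
```

>>> carry_out(motion=[0,0,0,-0.0092,0,0.0065,1,0,0,0,-0.0086,0,0.009,1,0,0,0,-0.0074,0,0.01,1,0,0,0,-0.0061,0,0.011,1,0,0,0,-0.0047,0,0.0115,1,0,0,0,-0.0027,0,0.0105,1,0,0,0,0,0,0,1])

```text
time_s: 6.6
eef_pos: [0.6473, 0.2444, 0.1576]
eef_rot: [0.698, -0.092, 0.705, 0.086]
wrist_force: [1.6, -1.3, -8.6]
opening: 0.143
```

>>> carry_out(motion=[0,0,0,-0.002,0,0.012,1,0,0,0,-0.0015,0,0.012,1,0,0,0,0,0,0.01,1,0,0,0,0,0,0,0,0,0,0,0,0,0,-0.5,0,0,0,-0.001,0,-0.015,-0.5,0,0,0,-0.02,0,-0.04,-0.5,0,0,0,-0.01,0,-0.045,-0.5,0,0,0,0.0,0,-0.045,-0.5,0,0,0,0,0,0,-0.5])

```text
time_s: 7.6
eef_pos: [0.5324, 0.2167, 0.1989]
eef_rot: [0.698, -0.094, 0.705, 0.087]
wrist_force: [-0.3, 0.9, 0.2]
opening: 0.75
```

```bash
python3 - <<'E'
from h import *
T=Tool(); print(T[:3,3],psi(T),ctrl.get_obs()["opening"])
look("wrist",["board_c"],"w4")
for c in ["wrist","scene"]:
  P,K=campose(c)
  if c=="scene": cv2.imwrite("pics/scene4.png",ctrl.camera(c))
  for t in ["finger_grip","board_c"]:
    for d in ctrl.landmark_of(c,t)[:2]:
        x=w(P,d["point"]); print(c,t,round(d["conf"],2),x.round(3),px(P,K,x).round())
plan([.5898,.2314,.08],14.2)
s=cv2.imread("pics/scene4.png")[170:300,340:480]; v=cv2.imread("pics/w4.png")[:,100:500]
cv2.imwrite("pics/w4v.png",np.hstack([cv2.resize(s,(390,360)),cv2.resize(v,(400,360),interpolation=cv2.INTER_AREA)]))
E
```

```text
[0.53235552 0.2166957  0.19891357] 14.711250647810159 0.7501045342094127
board_c (2675, (array([0.5889, 0.231 ]), np.float64(14.1), 'iou', np.float64(0.925)))
wrist board_c 0.72 [0.665 0.011 0.005] [ 98. 241.]
wrist board_c 0.65 [0.591 0.235 0.038] [284. 241.]
scene finger_grip 0.7 [0.464 0.026 0.028] [316. 219.]
scene finger_grip 0.68 [0.73 0.26 0.16] [452. 231.]
scene board_c 0.8 [0.59  0.232 0.032] [405. 236.]
rows 4 row: 0.11 0 0 [0.0299, 0.0006, 0.013] | from [0.5402 0.2173 0.2   ] 14.63 tilt fix [ 0.   -0.29  0.51]
```

View pics/w4v.png

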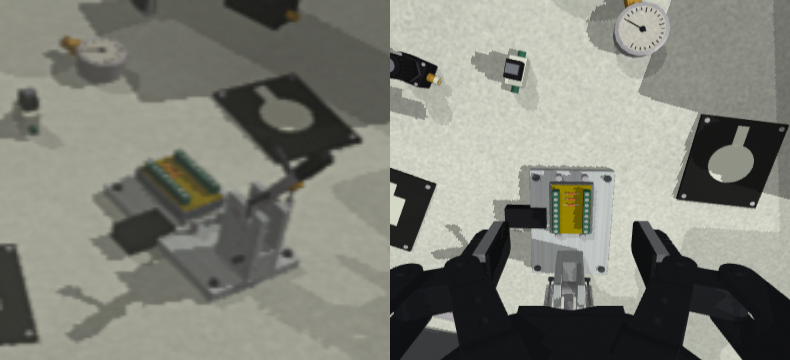

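The finger is up on its stop at about (0.73, 0.26, 0.16). The board is free at (0.589, 0.231), turned 14.1°.

>>> carry_out(motion=[0.1,-0.3,0.5,0.03,0.0006,0.013,-0.5,0.1,0,0,0.03,0.0006,0.013,-0.5,0.1,0,0,0.03,0.0006,0.013,-0.5,0.1,0,0,0.03,0.0006,0.011,-0.5,0,0,0,0,0,0,-0.5,0,0,0,0,0,0,-0.5])

```text
time_s: 8.55
eef_pos: [0.5962, 0.2332, 0.0762]
eef_rot: [0.703, -0.087, 0.7, 0.087]
wrist_force: [0.4, -0.3, 0.7]
opening: 0.748
```

```bash
python3 - <<'E'
from h import *
plan([.589,.231,.03],14.1,.025); plan([.589,.231,.016],14.1,.025)
E
```

```text
rows 2 row: 0.04 0 0 [0.0231, -0.0002, -0.0039] | from [0.5962 0.2332 0.0762] 14.18 tilt fix [ 0.    0.27 -0.  ]
rows 3 row: 0.03 0 0 [0.0201, -0.0001, -0.0026] | from [0.5962 0.2332 0.0762] 14.18 tilt fix [ 0.    0.27 -0.  ]
```

>>> carry_out(motion=[0,0.3,0,0.02,0,-0.0026,-0.5,0,0,0,0.02,0,-0.0026,-0.5,0,0,0,0.017,0,-0.0026,-0.5,0,0,0,0,0,0,-0.5,0,0,0,0,0,0,-0.5])

```text
time_s: 9.05
eef_pos: [0.591, 0.2318, 0.0211]
eef_rot: [0.704, -0.087, 0.699, 0.088]
wrist_force: [0.2, -1.1, -0.4]
opening: 0.749
```

```bash
python3 - <<'E'
from h import *
plan([.589,.231,.015],14.1,.025)
look("wrist",["board_c"],"w5")
E
```

```text
rows 1 row: 0.1 0 0 [0.0061, -0.0003, -0.0022] | from [0.591  0.2318 0.0211] 14.2 tilt fix [-0.    0.38  0.03]
board_c (13223, (array([0.5894, 0.2312]), np.float64(193.5), 'iou', np.float64(0.933)))
```

View pics/w5.png

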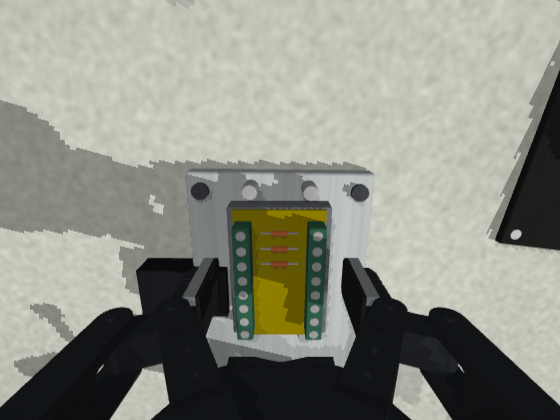

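The jaws flank the board and clear the side block. I lower 5 mm and close.

>>> carry_out(motion=[0,0.3,0,0.006,0,-0.002,-0.5,0,0,0,0,0,0,-0.3,0,0,0,0,0,0,1,0,0,0,0,0,0,1,0,0,0,0,0,0,1,0,0,0,0,0,0,1,0,0,0,0,0,0,1])

```text
time_s: 9.85
eef_pos: [0.5915, 0.2319, 0.0185]
eef_rot: [0.704, -0.087, 0.699, 0.087]
wrist_force: [0.2, -0.0, -1.1]
opening: 0.565
```

>>> carry_out(motion=[0,0,0,-0.01,0,0,1,0,0.3,0,-0.025,0,0,1,0,0,0,-0.035,0,0,1,0,0,0,-0.04,0,0,1,0,0,0,-0.04,0,0,1,0,0,0,-0.04,0,0,1])

```text
time_s: 10.45
eef_pos: [0.5859, 0.2308, 0.209]
eef_rot: [0.696, -0.088, 0.707, 0.087]
wrist_force: [0.5, -0.1, -1.1]
opening: 0.57
```

```bash
python3 - <<'E'
from h import *
print(ctrl.get_obs()["opening"],ctrl.get_obs()["wrist_force"])
plan([.42,-.29,.22],0,.045)
E
```

```text
0.569991652942572 [ 0.5148938  -0.12403097 -1.06547065]
rows 13 row: 1.09 0 0 [-0.0006, -0.0381, -0.018] | from [0.5859 0.2308 0.209 ] 14.19 tilt fix [-0.   -0.86 -0.01]
```

>>> carry_out(motion=[1.1,-0.8,0,0,-0.038,-0.018,1,1.1,0,0,0,-0.038,-0.018,1,1.1,0,0,0,-0.038,-0.018,1,1.1,0,0,0,-0.038,-0.018,1,1.1,0,0,0,-0.038,-0.018,1,1.1,0,0,0,-0.038,-0.018,1,1.1,0,0,0,-0.038,-0.018,1,1.1,0,0,0,-0.038,-0.018,1,1.1,0,0,0,-0.038,-0.018,1,1.1,0,0,0,-0.038,-0.018,1])

```text
time_s: 11.45
eef_pos: [0.4718, -0.1808, 0.2258]
eef_rot: [0.717, -0.021, 0.696, 0.021]
wrist_force: [0.2, -0.4, -1.0]
opening: 0.568
```

>>> carry_out(motion=[1.1,0,0,0,-0.038,-0.018,1,1.1,0,0,0,-0.038,-0.018,1,1.1,0,0,0,-0.038,-0.018,1,0,0,0,0,0,0,1,0,0,0,0,0,0,1,0,0,0,0,0,0,1])

```text
time_s: 12.05
eef_pos: [0.4173, -0.306, 0.2291]
eef_rot: [0.719, 0.001, 0.695, -0.005]
wrist_force: [0.6, -0.4, -1.1]
opening: 0.565
```

```bash
cat >> h.py <<'E'
def held(t,name,ps):
    """fit a held part: returns pose in tool terms (offset along tool z, y; yaw rel psi)"""
    pass
E
python3 - <<'E'
from h import *
T=Tool(); print(T[:3,3],psi(T))
im,P,K=look("wrist",["pad_board","pad_small","reg_large_c"],"w6")
# held board: underside z = tcp + .0015
c=T[:3,3]-T[:3,2]*.0025
m=masks("wrist","board_c",im,P,K,px(P,K,c))
if m is not None: print(int(m.sum()),"held",fit("board_c",m,P,K,c[:2],T[2,3]+.0015,[psi(T)]),c)
E
```

```text
[ 0.41727974 -0.30601843  0.22906478] -0.4964870135519472
pad_board (1770, (array([ 0.4957, -0.4045]), np.float64(5.6), 'iou', np.float64(0.923)))
pad_small (316, (array([ 0.5762, -0.2138]), np.float64(8.5), 'iou', np.float64(0.538)))
reg_large_c (2614, (array([ 0.3645, -0.2522]), np.float64(17.0), 'iou', np.float64(0.918)))
13576 held (array([ 0.4154, -0.305 ]), np.float64(359.4), 'iou', np.float64(0.933)) [ 0.41478121 -0.30599678  0.22898186]
```

View pics/w6.png

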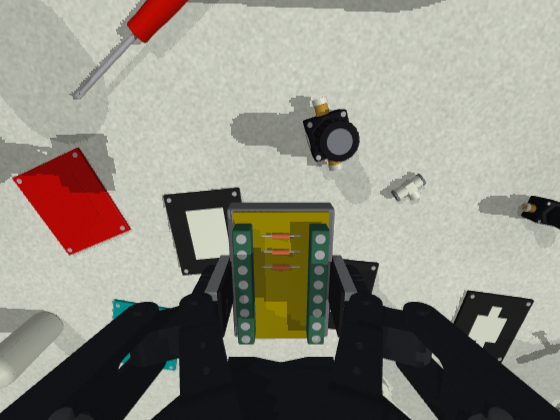

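```bash
python3 - <<'E'
from h import *
plan([.42,-.25,.22],5.6,.045)
E
```

```text
rows 2 row: -3.0 0 0 [0.0043, 0.0277, 0.0016] | from [ 0.4177 -0.3054  0.2287] -0.4 tilt fix [-0.    1.88  0.29]
```

>>> carry_out(motion=[-3,1,0.15,0.004,0.03,0.001,1,-3,1,0.15,0.004,0.03,0.001,1,0,0,0,0,0,0,1,0,0,0,0,0,0,1])

```text
time_s: 12.7
eef_pos: [0.4199, -0.242, 0.2204]
eef_rot: [0.705, -0.038, 0.707, 0.036]
wrist_force: [0.2, -0.9, 0.2]
opening: 0.566
```

```bash
python3 - <<'E'
from h import *
T=Tool(); print(T.round(3),psi(T))
im,P,K=look("wrist",["pad_board","pad_small","reg_large_c"],"w7")
c=T[:3,3]-T[:3,2]*.0025
m=masks("wrist","board_c",im,P,K,px(P,K,c))
if m is not None: print(int(m.sum()),"held",fit("board_c",m,P,K,c[:2],T[2,3]+.0015,[psi(T)]),c)
E
```

```text
[[-0.003 -0.105  0.994  0.42 ]
 [-0.002  0.994  0.105 -0.242]
 [-1.    -0.002 -0.003  0.22 ]
 [ 0.     0.     0.     1.   ]] 6.013167194879637
pad_board None
pad_small (13, (array([ 0.597, -0.228]), np.float64(0.0), 'iou', np.float64(0.0)))
reg_large_c (2282, (array([ 0.3651, -0.2513]), np.float64(16.9), 'iou', np.float64(0.909)))
13726 held (array([ 0.4183, -0.2415]), np.float64(5.9), 'iou', np.float64(0.937)) [ 0.41736686 -0.24223997  0.22039793]
```

```bash
python3 - <<'E'
from h import *
im,P,K=look("wrist",["pad_board"],"w8")
print(px(P,K,[.4965,-.4045,.005]))
for d in ctrl.trace("wrist","pad_board"): print(d["conf"],np.argwhere(d["pixels"]).mean(0)[::-1],d["pixels"].sum())
# own: white patch within the dark pad
u=px(P,K,[.4965,-.4045,.005]).astype(int); g=cv2.cvtColor(im,cv2.COLOR_BGR2GRAY)
t=np.zeros_like(g); ff=cv2.floodFill(im.copy(),np.zeros((422,562),np.uint8),tuple(int(v) for v in u),(0,0,255),(12,)*3,(12,)*3,4|cv2.FLOODFILL_FIXED_RANGE)
m=(ff[1]==[0,0,255]).all(2); print(m.sum(),ff[3]); print(fit("pad_board",m,P,K,(.4965,-.4045),0,[5.6]))
E
```

```text
pad_board (1996, (array([ 0.4961, -0.4044]), np.float64(5.0), 'iou', np.float64(0.949)))
[151.31579987 229.64904908]
0.63 [151.78728826 226.06041073] 6671
0.63 [ 70.69248488 322.81744889] 3473
0.6 [ 24.38958893 185.48750258] 4841
0.23 [290.50714286 341.07142857] 140
1864 (129, 204, 44, 50)
(array([ 0.4965, -0.4045]), np.float64(7.3), 'iou', np.float64(0.887))
```

```bash
python3 - <<'E'
from h import *
plan([.4982,-.4043,.09],5.3,.03)
E
```

```text
rows 8 row: 0.07 0 0 [0.0163, -0.021, 0.0079] | from [ 0.4193 -0.2431  0.2203] 5.86 tilt fix [ 0.   -0.19  0.09]
```

>>> carry_out(motion=[0,-0.2,0,0.016,-0.0213,0.0078,1,0,0,0,0.016,-0.0213,0.0078,1,0,0,0,0.016,-0.0213,0.0078,1,0,0,0,0.016,-0.0213,0.0078,1,0,0,0,0.016,-0.0213,0.0078,1,0,0,0,0.016,-0.0213,0.0078,1,0,0,0,0.016,-0.0213,0.0078,1,0.6,0,0,0.016,-0.0213,0.0078,1,0,0,0,0,0,0,1,0,0,0,0,0,0,1])

```text
time_s: 14.1
eef_pos: [0.5008, -0.4171, 0.0874]
eef_rot: [0.707, -0.031, 0.706, 0.029]
wrist_force: [0.2, -0.5, -1.4]
opening: 0.568
```

```bash
python3 - <<'E'
from h import *
plan([.4982,-.4043,.02],5.3,.025)
E
```

```text
rows 3 row: -0.12 0 0 [0.0225, 0.0044, -0.0006] | from [ 0.5008 -0.4171  0.0874] 4.93 tilt fix [-0.    0.13  0.16]
```

>>> carry_out(motion=[-0.3,0.1,0.1,0.02,0.012,-0.002,1,0,0,0,0.02,0,0,1,0,0,0,0.02,0,0,1,0,0,0,0,0,0,1,0,0,0,0,0,0,1])

```text
time_s: 14.6
eef_pos: [0.4984, -0.4047, 0.0309]
eef_rot: [0.708, -0.034, 0.705, 0.031]
wrist_force: [0.2, 0.1, -0.3]
opening: 0.562
```

```bash
python3 - <<'E'
from h import *
plan([.4982,-.4043,.0045],5.3,.025)
im,P,K=look("wrist",["pad_board"],"w9")
E
```

```text
rows 2 row: -0.01 0 0 [0.0132, 0.0003, -0.0001] | from [ 0.4984 -0.4047  0.0309] 5.28 tilt fix [-0.    0.2   0.28]
pad_board None
```

Well aligned. I lower to the pad.

>>> carry_out(motion=[0,0.2,0.2,0.013,0.0003,0,1,0,0,0,0.011,0,0,1,0,0,0,0,0,0,1,0,0,0,0,0,0,1])

```text
time_s: 15.1
eef_pos: [0.4997, -0.406, 0.0079]
eef_rot: [0.707, -0.034, 0.705, 0.031]
wrist_force: [-0.5, 0.4, -1.0]
opening: 0.566
```

```bash
python3 - <<'E'
from h import *
plan([.4982,-.4043,.0040],5.3,.025); print(ctrl.get_obs()["wrist_force"])
E
```

```text
rows 1 row: -0.02 0 0 [0.0039, 0.0018, -0.0014] | from [ 0.4997 -0.406   0.0079] 5.28 tilt fix [-0.    0.14  0.29]
[-0.48995472  0.42126041 -0.99879985]
```

>>> carry_out(motion=[0,0.1,0.3,0.003,0.0018,-0.0014,1,0,0,0,0.001,0,0,1,0,0,0,0,0,0,1])

```text
time_s: 15.4
eef_pos: [0.4981, -0.4043, 0.0036]
eef_rot: [0.707, -0.032, 0.706, 0.033]
wrist_force: [1.2, -1.2, -1.1]
opening: 0.568
```

>>> carry_out(motion=[0,0,0,0.001,0,0,-0.5,0,0,0,0,0,0,-0.5,0,0,0,0,0,0,-0.5,0,0,0,-0.02,0,0,-0.5,0,0,0,-0.04,0,0,-0.5,0,0,0,-0.04,0,0,-0.5,0,0,0,-0.04,0.01,-0.02,-0.5,0,0,0,-0.02,0.03,-0.03,-0.5,0,0,0,0,0,0,-0.5,0,0,0,0,0,0,-0.5])

```text
time_s: 16.4
eef_pos: [0.443, -0.3684, 0.1696]
eef_rot: [0.707, -0.033, 0.706, 0.032]
wrist_force: [1.1, 0.0, 0.4]
opening: 0.749
```

```bash
python3 - <<'E'
from h import *
T=Tool(); print(T.round(3),psi(T))
im,P,K=look("wrist",["board_c","reg_large_c","pad_small","pad_board"],"w10",zs={"board_c":.005},gs={"board_c":(.4962,-.4045)})
E
```

```text
[[ 0.001 -0.092  0.996  0.443]
 [-0.001  0.996  0.092 -0.368]
 [-1.    -0.001  0.001  0.17 ]
 [ 0.     0.     0.     1.   ]] 5.280446467774678
board_c None
reg_large_c (5454, (array([ 0.3657, -0.2534]), np.float64(15.8), 'iou', np.float64(0.89)))
pad_small (161, (array([ 0.597, -0.228]), np.float64(0.0), 'iou', np.float64(0.0)))
pad_board (2590, (array([ 0.5003, -0.4046]), np.float64(185.3), 'iou', np.float64(0.902)))
```

View pics/w10.png

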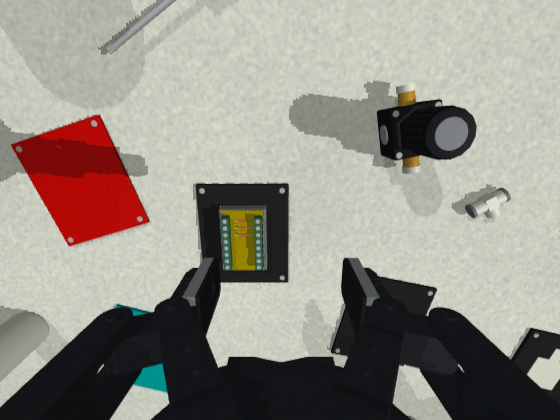

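The board covers its outline at px (243,237). Next I measure the two regulator pads while the hand is empty.

```bash
python3 - <<'E'
from h import *
plan([.645,-.11,.26],0,.045)
E
```

```text
rows 8 row: 0.66 0 0 [-0.0116, 0.0309, 0.0269] | from [ 0.4428 -0.3679  0.1671] 5.3 tilt fix [-0.   -0.09 -0.18]
```

>>> carry_out(motion=[0.7,0,0,-0.0116,0.031,0.027,-0.5,0.7,0,0,-0.0116,0.031,0.027,-0.5,0.7,0,0,-0.0116,0.031,0.027,-0.5,0.7,0,0,-0.0116,0.031,0.027,-0.5,0.7,0,0,-0.0116,0.031,0.027,-0.5,0.7,0,0,-0.0116,0.031,0.027,-0.5,0.6,0,0,-0.0116,0.031,0.027,-0.5,0.6,0,0,-0.006,0.02,0.017,-0.5,0,0,0,0,0,0,-0.5,0,0,0,0,0,0,-0.5])

```text
time_s: 17.65
eef_pos: [0.6464, -0.113, 0.2447]
eef_rot: [0.701, 0.007, 0.713, 0.002]
wrist_force: [0.3, -0.1, -0.8]
opening: 0.745
```

```bash
python3 - <<'E'
from h import *
T=Tool(); print(T.round(3),psi(T))
im,P,K=look("wrist",["pad_large","pad_small","reg_small_c","pad_large","pad_small"],"w11")
for t in ["pad_large","pad_small"]:
    for d in ctrl.landmark_of("wrist",t)[:2]:
        x=w(P,d["point"]); print(t,round(d["conf"],2),x.round(3),px(P,K,x).round())
plan([.43,-.24,.25],0,.045)
E
```

```text
[[-0.016  0.008  1.     0.646]
 [ 0.013  1.    -0.008 -0.113]
 [-1.     0.012 -0.016  0.245]
 [ 0.     0.     0.     1.   ]] -0.46266303912039847
pad_large (1467, (array([0.6568, 0.0057]), np.float64(350.6), 'iou', np.float64(0.928)))
pad_small (745, (array([ 0.5966, -0.2256]), np.float64(173.8), 'iou', np.float64(0.911)))
reg_small_c (1600, (array([0.4611, 0.03  ]), np.float64(78.4), 'iou', np.float64(0.88)))
pad_large (1467, (array([0.6568, 0.0057]), np.float64(350.6), 'iou', np.float64(0.928)))
pad_small (745, (array([ 0.5966, -0.2256]), np.float64(173.8), 'iou', np.float64(0.911)))
pad_large 0.74 [0.66  0.005 0.001] [365. 191.]
pad_small 0.87 [ 0.592 -0.228 -0.001] [187. 142.]
rows 6 row: -0.1 0 0 [-0.0004, -0.0212, -0.0359] | from [ 0.6459 -0.1143  0.2462] -0.63 tilt fix [-0.   -0.81 -0.69]
```

>>> carry_out(motion=[0,-0.4,-0.3,0,-0.0212,-0.036,-0.5,0,-0.4,-0.3,0,-0.0212,-0.036,-0.5,0,0,0,0,-0.0212,-0.036,-0.5,0,0,0,0,-0.0212,-0.036,-0.5,0,0,0,0,-0.0212,-0.036,-0.5,0,0,0,0,-0.015,-0.028,-0.5,0,0,0,0,0,0,-0.5,0,0,0,0,0,0,-0.5])

```text
time_s: 18.85
eef_pos: [0.4275, -0.2388, 0.246]
eef_rot: [0.708, 0.005, 0.706, -0.006]
wrist_force: [0.8, 0.4, 0.2]
opening: 0.75
```

```bash
python3 - <<'E'
from h import *
T=Tool(); print(T.round(3),psi(T))
im,P,K=look("wrist",["reg_large_c","pad_small"],"w12")
for d in ctrl.landmark_of("wrist","reg_large_c")[:2]:
    x=w(P,d["point"]); print(round(d["conf"],2),x.round(3),px(P,K,x).round())
for a in [(.365,-.252)]: plan([*a,.125],-9.4+0,.045)
E
```

```text
[[ 0.002  0.015  1.     0.427]
 [-0.001  1.    -0.015 -0.239]
 [-1.    -0.001  0.002  0.246]
 [ 0.     0.     0.     1.   ]] -0.8454485629167888
reg_large_c (2103, (array([ 0.3649, -0.2515]), np.float64(16.9), 'iou', np.float64(0.927)))
pad_small (455, (array([ 0.5962, -0.2263]), np.float64(172.5), 'iou', np.float64(0.888)))
0.97 [ 0.361 -0.25   0.044] [270. 129.]
rows 4 row: 2.18 0 0 [0.0301, -0.0046, -0.0157] | from [ 0.4286 -0.2378  0.2455] -0.66 tilt fix [-0.    0.08  0.04]
```

```bash
python3 - <<'E'
from h import *
plan([.365,-.252,.13],16.8,.035)
E
```

```text
rows 4 row: -4.37 0 0 [0.0289, -0.0019, -0.0163] | from [ 0.4286 -0.2378  0.2455] -0.66 tilt fix [-0.    0.08  0.04]
```

>>> carry_out(motion=[-4.4,0,0,0.028,-0.002,-0.016,-0.5,-4.4,0,0,0.028,-0.002,-0.016,-0.5,-4.4,0,0,0.028,-0.002,-0.016,-0.5,-4.2,0,0,0.022,-0.002,-0.014,-0.5,0,0,0,0,0,0,-0.5,0,0,0,0,0,0,-0.5])

```text
time_s: 19.65
eef_pos: [0.3726, -0.2506, 0.1374]
eef_rot: [0.7, -0.111, 0.697, 0.109]
wrist_force: [1.0, -0.8, -0.7]
opening: 0.749
```

```bash
python3 - <<'E'
from h import *
plan([.365,-.252,.058],16.8,.025)
E
```

```text
rows 4 row: 0.26 0 0 [0.0198, 0.0003, -0.002] | from [ 0.3726 -0.2506  0.1374] 17.83 tilt fix [-0.    0.26  0.19]
```

>>> carry_out(motion=[0.5,0.2,0.2,0.01,0.0003,-0.007,-0.5,0.3,0,0,0.022,0,-0.001,-0.5,0,0,0,0.022,0,0,-0.5,0,0,0,0.018,0,0,-0.5,0,0,0,0,0,0,-0.5,0,0,0,0,0,0,-0.5])

```text
time_s: 20.25
eef_pos: [0.3713, -0.2565, 0.0685]
eef_rot: [0.702, -0.107, 0.697, 0.1]
wrist_force: [0.2, 0.5, 0.4]
opening: 0.749
```

```bash
python3 - <<'E'
from h import *
plan([.365,-.252,.058],16.8,.025)
cv2.imwrite("pics/w13.png",ctrl.camera("wrist"))
E
```

```text
rows 1 row: -0.01 0 0 [0.0104, 0.0063, -0.0048] | from [ 0.3713 -0.2565  0.0685] 16.79 tilt fix [-0.    0.34  0.64]
```

View pics/w13.png

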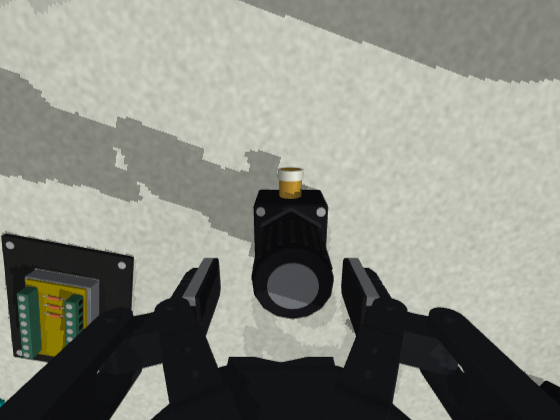

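The knob is at px (292,288), between the jaws and a little right of centre, which agrees with the computed 6 mm shift.

>>> carry_out(motion=[0,0.3,0.6,0.01,0.0063,-0.005,-0.5,0,0,0,0,0,0,-0.5,0,0,0,0,0,0,0,0,0,0,0,0,0,1,0,0,0,0,0,0,1,0,0,0,0,0,0,1,0,0,0,0,0,0,1,0,0,0,0,0,0,1])

```text
time_s: 21.1
eef_pos: [0.3656, -0.2529, 0.0605]
eef_rot: [0.701, -0.104, 0.699, 0.102]
wrist_force: [0.7, 0.9, -1.5]
opening: 0.428
```

>>> carry_out(motion=[0,0,0,-0.012,0,0,1,0,0,0,-0.03,0,0,1,0,0,0,-0.035,0,0,1,0,0,0,-0.035,0,0,1,0,0,0,0,0,0,1,0,0,0,0,0,0,1])

```text
time_s: 21.7
eef_pos: [0.3632, -0.2503, 0.1769]
eef_rot: [0.699, -0.103, 0.7, 0.104]
wrist_force: [-0.6, 0.4, -4.8]
opening: 0.429
```

```bash
python3 - <<'E'
from h import *
o=ctrl.get_obs(); print(o["opening"],o["wrist_force"])
T=Tool(); im=ctrl.camera("wrist"); P,K=campose("wrist"); cv2.imwrite("pics/w14.png",im)
m=masks("wrist","reg_large_c",im,P,K,px(P,K,T[:3,3]))
if m is not None: print(int(m.sum()),fit("reg_large_c",m,P,K,T[:2,3],T[2,3]-.0605,[psi(T)]),T[:3,3],psi(T))
plan([.657,.0055,.18],-9.4,.045)
E
```

```text
0.428857320002172 [-0.56166576  0.42319165 -4.75833549]
10618 (array([ 0.3612, -0.2505]), np.float64(16.1), 'iou', np.float64(0.916)) [ 0.36321012 -0.2503096   0.1768676 ] 16.764877516788218
rows 9 row: 2.91 0 0 [-0.0004, 0.0256, 0.0354] | from [ 0.3632 -0.2503  0.1762] 16.76 tilt fix [-0.   -0.04 -0.12]
```

>>> carry_out(motion=[2.9,0,0,0,0.0256,0.0354,1,2.9,0,0,0,0.0256,0.0354,1,2.9,0,0,0,0.0256,0.0354,1,2.9,0,0,0,0.0256,0.0354,1,2.9,0,0,0,0.0256,0.0354,1,2.9,0,0,0,0.0256,0.0354,1,2.9,0,0,0,0.0256,0.0354,1,2.9,0,0,0,0.02,0.028,1,2.0,0,0,0,0.01,0.014,1,0,0,0,0,0,0,1])

```text
time_s: 22.8
eef_pos: [0.6277, -0.003, 0.1528]
eef_rot: [0.693, 0.064, 0.716, -0.057]
wrist_force: [-0.8, 0.2, -4.5]
opening: 0.427
```

```bash
python3 - <<'E'
from h import *
plan([.658,.0053,.12],-9.3,.03)
E
```

```text
rows 2 row: -0.28 0 0 [0.016, 0.0066, 0.0148] | from [ 0.6277 -0.003   0.1528] -9.85 tilt fix [-0.01 -1.91 -0.38]
```

>>> carry_out(motion=[-0.3,-1.3,-0.2,0.018,0.0066,0.0148,1,-0.2,-0.6,-0.2,0.018,0.006,0.013,1,0,0,0,0.018,0,0,1,0,0,0,0,0,0,1,0,0,0,0,0,0,1])

```text
time_s: 23.3
eef_pos: [0.6499, 0.0047, 0.0872]
eef_rot: [0.699, 0.056, 0.71, -0.057]
wrist_force: [0.4, -0.1, -2.5]
opening: 0.426
```

```bash
python3 - <<'E'
from h import *
plan([.658,.0053,.067],-9.3,.03)
T=Tool(); im=ctrl.camera("wrist"); P,K=campose("wrist")
m=masks("wrist","reg_large_c",im,P,K,px(P,K,T[:3,3]))
if m is not None: print(int(m.sum()),fit("reg_large_c",m,P,K,T[:2,3],T[2,3]-.0605,[psi(T)]))
E
```

```text
rows 1 row: 0.12 0 0 [0.0201, 0.0019, 0.0082] | from [0.6499 0.0047 0.0872] -9.18 tilt fix [ 0.   -0.91  0.09]
10791 (array([0.6468, 0.0057]), np.float64(349.7), 'iou', np.float64(0.937))
```

>>> carry_out(motion=[-0.4,-0.9,0.1,0.01,0.0018,0.0093,1,0,0,0,0,0,0,1,0,0,0,0,0,0,1])

```text
time_s: 23.7
eef_pos: [0.6615, 0.0041, 0.0795]
eef_rot: [0.707, 0.054, 0.703, -0.054]
wrist_force: [-0.0, 0.4, -3.8]
opening: 0.427
```

```bash
python3 - <<'E'
from h import *
plan([.659,.0052,.067],-8.7,.03)
T=Tool(); im=ctrl.camera("wrist"); P,K=campose("wrist")
m=masks("wrist","reg_large_c",im,P,K,px(P,K,T[:3,3]))
if m is not None: print(int(m.sum()),fit("reg_large_c",m,P,K,T[:2,3],T[2,3]-.0605,[psi(T)]))
cv2.imwrite("pics/w15.png",im)
E
```

```text
rows 1 row: -0.09 0 0 [0.0125, 0.0007, -0.0027] | from [0.6615 0.0041 0.0795] -8.79 tilt fix [ 0.    0.35 -0.02]
10830 (array([0.659 , 0.0054]), np.float64(350.2), 'iou', np.float64(0.926))
```

View pics/w15.png

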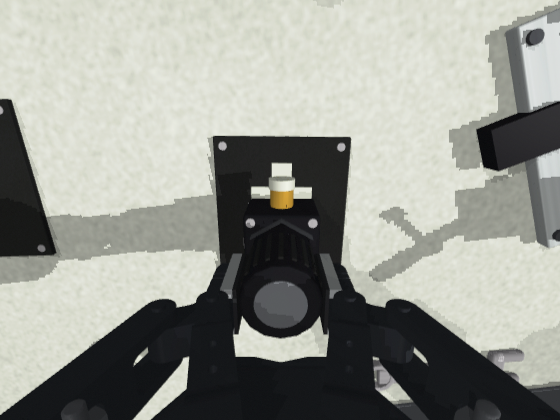

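Laterally the port at px (282,190) lines up with the outline's bar at (282,170). I lower it now.

>>> carry_out(motion=[0,0.3,0,0.009,0.0007,-0.0022,1,0,0,0,0.002,0,0,1,0,0,0,0,0,0,1])

```text
time_s: 24.1
eef_pos: [0.6592, 0.0053, 0.068]
eef_rot: [0.705, 0.054, 0.705, -0.054]
wrist_force: [-0.5, -0.7, -4.1]
opening: 0.428
```

```bash
python3 - <<'E'
from h import *
plan([.6595,.0051,.0657],-8.7,.03)
T=Tool(); im=ctrl.camera("wrist"); P,K=campose("wrist")
m=masks("wrist","reg_large_c",im,P,K,px(P,K,T[:3,3]))
if m is not None: print(int(m.sum()),fit("reg_large_c",m,P,K,T[:2,3],T[2,3]-.0605,[psi(T)]))
print(ctrl.get_obs()["wrist_force"])
E
```

```text
rows 1 row: -0.08 0 0 [0.0023, -0.0002, 0.0003] | from [0.6592 0.0053 0.068 ] -8.78 tilt fix [ 0.    0.03 -0.01]
10750 (array([0.6571, 0.0065]), np.float64(350.4), 'iou', np.float64(0.924))
[-0.18425851 -0.67325024 -3.4367275 ]
```

Close. I set it down, release, and retreat upward to look.

>>> carry_out(motion=[0,0,0,0.002,0,0,1,0,0,0,0.0005,0,0,1,0,0,0,0,0,0,0.3,0,0,0,0,0,0,-0.4,0,0,0,0,0,0,-0.5,0,0,0,-0.02,0,0,-0.5,0,0,0,-0.04,0,0,-0.5,0,0,0,-0.04,0,0,-0.5,0,0,0,-0.03,0,0,-0.5,0,0,0,0,0,0,-0.5])

```text
time_s: 25.2
eef_pos: [0.6613, 0.0049, 0.2042]
eef_rot: [0.707, 0.054, 0.703, -0.054]
wrist_force: [0.9, -0.1, 0.6]
opening: 0.751
```

```bash
python3 - <<'E'
from h import *
T=Tool(); print(T[:3,3],psi(T))
look("wrist",["reg_large_c","reg_small_c"],"w16",zs={"reg_large_c":.005},gs={"reg_large_c":(.657,.0055)})
plan([.53,.03,.22],0,.045)
E
```

```text
[0.66128011 0.00491641 0.20422704] -8.78489160469397
reg_large_c (2698, (array([0.6578, 0.0066]), np.float64(170.0), 'iou', np.float64(0.927)))
reg_small_c (156, (array([0.4615, 0.0299]), np.float64(77.8), 'iou', np.float64(0.884)))
rows 3 row: -2.93 0 0 [-0.0074, 0.0038, -0.0433] | from [0.6579 0.0054 0.1974] -8.79 tilt fix [-0.   -0.2  -0.02]
```

>>> carry_out(motion=[-2.9,0,0,-0.0074,0.004,-0.043,-0.5,-2.9,0,0,-0.0074,0.004,-0.043,-0.5,-2.9,0,0,-0.0074,0.004,-0.035,-0.5,0,0,0,0,0,0,-0.5,0,0,0,0,0,0,-0.5])

```text
time_s: 25.85
eef_pos: [0.5288, 0.0313, 0.2068]
eef_rot: [0.698, 0.001, 0.716, 0.003]
wrist_force: [0.7, 1.3, 0.2]
opening: 0.752
```

```bash
python3 - <<'E'
from h import *
T=Tool(); print(T[:3,3],psi(T))
look("wrist",["reg_large_c","reg_small_c"],"w17",zs={"reg_large_c":.005},gs={"reg_large_c":(.657,.0055)})
plan([.462,.03,.1],-12,.045); plan([.462,.03,.1],78,.045)
E
```

```text
[0.52878492 0.03134466 0.20682595] 0.19167827994165867
reg_large_c (2847, (array([0.6562, 0.0073]), np.float64(351.0), 'iou', np.float64(0.907)))
reg_small_c (973, (array([0.4628, 0.0299]), np.float64(77.6), 'iou', np.float64(0.868)))
rows 3 row: 4.06 0 0 [0.0363, -0.002, -0.0217] | from [0.5301 0.031  0.2072] 0.18 tilt fix [-0.   -1.46 -0.27]
rows 11 row: -7.07 0 0 [0.0099, 0.0038, -0.0052] | from [0.5301 0.031  0.2072] 0.18 tilt fix [-0.   -1.46 -0.27]
```

>>> carry_out(motion=[4.1,-0.8,-0.2,0.036,-0.002,-0.0215,-0.2,4.1,-0.7,0,0.036,-0.002,-0.0215,-0.2,4.1,0,0,0.03,-0.002,-0.0215,-0.2,0,0,0,0,0,0,-0.2,0,0,0,0,0,0,-0.2])

```text
time_s: 26.5
eef_pos: [0.4689, 0.0277, 0.1036]
eef_rot: [0.705, 0.077, 0.701, -0.078]
wrist_force: [0.3, -0.4, 0.2]
opening: 0.6
```

```bash
python3 - <<'E'
from h import *
look("wrist",["reg_small_c"],"w18")
plan([.463,.03,.037],-12.2,.03)
E
```

```text
reg_small_c (2246, (array([0.4614, 0.0302]), np.float64(75.3), 'iou', np.float64(0.844)))
rows 3 row: -0.14 0 0 [0.0223, 0.0003, -0.0024] | from [0.4693 0.0278 0.1041] -12.63 tilt fix [-0.    0.42  0.01]
```

>>> carry_out(motion=[-0.3,0.4,0,0.022,0.001,-0.003,-0.2,0,0,0,0.022,0,-0.003,-0.2,0,0,0,0.02,0,-0.0015,-0.2,0,0,0,0,0,0,-0.2,0,0,0,0,0,0,-0.2])

```text
time_s: 27.1
eef_pos: [0.477, 0.0279, 0.0479]
eef_rot: [0.711, 0.073, 0.696, -0.075]
wrist_force: [0.1, -0.1, 0.3]
opening: 0.598
```

```bash
python3 - <<'E'
from h import *
im,_,_=look("wrist",["reg_small_c"],"w19")
plan([.462,.03,.037],-12.2,.03)
E
```

```text
reg_small_c (4333, (array([0.4613, 0.0302]), np.float64(76.9), 'iou', np.float64(0.871)))
rows 1 row: 0.15 0 0 [0.0107, -0.001, -0.0151] | from [0.4767 0.0279 0.048 ] -12.05 tilt fix [ 0.    1.23 -0.02]
```

View pics/w19.png

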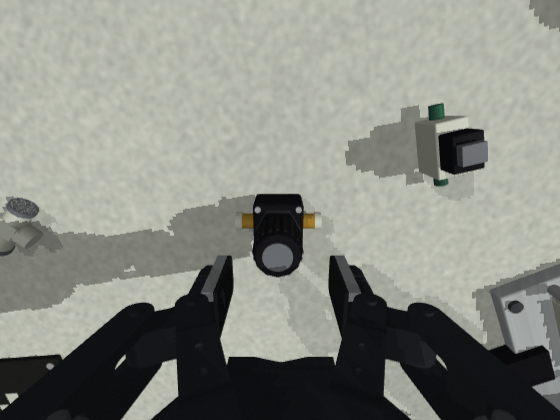

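The small regulator's knob is at px (278,256), laterally centred. I shift back 15 mm, then lower and close.

>>> carry_out(motion=[0,0.8,0,0.001,-0.001,-0.015,-0.2,0,0.4,0,0.009,0,-0.001,-0.2,0,0,0,0,0,0,-0.2,0,0,0,0,0,0,0.2,0,0,0,0,0,0,1,0,0,0,0,0,0,1,0,0,0,0,0,0,1,0,0,0,0,0,0,1])

```text
time_s: 28.0
eef_pos: [0.4617, 0.0301, 0.0398]
eef_rot: [0.704, 0.074, 0.702, -0.074]
wrist_force: [-1.3, 0.1, 0.1]
opening: 0.259
```

>>> carry_out(motion=[0,0,0,-0.012,0,0,1,0,0,0,-0.03,0,0,1,0,0,0,-0.035,0,0,1,0,0,0,-0.04,0,0,1,0,0,0,0,0,0,1,0,0,0,0,0,0,1])

```text
time_s: 28.6
eef_pos: [0.46, 0.0305, 0.163]
eef_rot: [0.704, 0.074, 0.703, -0.074]
wrist_force: [-0.2, -0.2, -1.4]
opening: 0.256
```

```bash
cat >> h.py <<'E'
def heldfit(t,dz,rel=0):
    T=Tool(); im=ctrl.camera("wrist"); P,K=campose("wrist")
    m=masks("wrist",t,im,P,K,px(P,K,T[:3,3]))
    if m is None: print("none"); return
    r=fit(t,m,P,K,T[:2,3],T[2,3]+dz,[psi(T)+rel]); d=r[0]-T[:2,3]
    print(t,r,"tool z,y off",(d@T[:2,2]).round(4),(d@T[:2,1]).round(4),"yaw rel",round((r[1]-psi(T)+180)%360-180,2))
E
python3 - <<'E'
from h import *
heldfit("reg_small_c",-.0398,90)
plan([.597,-.2257,.15],-95.7,.045,7.5)
E
```

```text
none
rows 12 row: 6.97 0 0 [0.001, -0.0053, 0.026] | from [0.46   0.0305 0.1623] -12.02 tilt fix [ 0.    0.02 -0.04]
```

>>> carry_out(motion=[7,0,0,0,-0.0053,0.026,1,7,0,0,0,-0.0053,0.026,1,7,0,0,0,-0.0053,0.026,1,7,0,0,0,-0.0053,0.026,1,7,0,0,0,-0.0053,0.026,1,7,0,0,0,-0.0053,0.026,1,7,0,0,0,-0.0053,0.026,1,7,0,0,0,-0.0053,0.026,1,7,0,0,0,-0.0053,0.026,1,7,0,0,0,-0.0053,0.026,1])

```text
time_s: 29.7
eef_pos: [0.593, -0.1759, 0.1405]
eef_rot: [0.513, 0.471, 0.534, -0.479]
wrist_force: [-0.3, -0.5, -1.4]
opening: 0.258
```

>>> carry_out(motion=[7,0,0,0,-0.0053,0.022,1,5,0,0,0,-0.003,0.015,1,0,0,0,0,0,0,1,0,0,0,0,0,0,1])

```text
time_s: 30.1
eef_pos: [0.5821, -0.2163, 0.1315]
eef_rot: [-0.452, -0.524, -0.482, 0.537]
wrist_force: [-0.4, -0.9, -1.6]
opening: 0.26
```

```bash
python3 - <<'E'
from h import *
print(Tool()[:3,3])
heldfit("reg_small_c",-.0398,90)
plan([.597,-.2257,.075],-95.7,.045,7.5)
E
```

```text
[ 0.58208892 -0.2163464   0.13153856]
reg_small_c (array([ 0.581 , -0.2163]), np.float64(354.6), 'iou', np.float64(0.822)) tool z,y off 0.0001 -0.0011 yaw rel 91.88
rows 2 row: -0.77 0 0 [0.028, 0.0091, 0.0044] | from [ 0.5823 -0.2158  0.1319] -97.24 tilt fix [ 0.02 -0.76  2.47]
```

>>> carry_out(motion=[-0.6,-0.4,1.3,0.02,0.009,0.0045,1,-0.6,-0.4,1.2,0.02,0.007,0.0045,1,0,0,0,0,0,0,1,0,0,0,0,0,0,1])

```text
time_s: 30.6
eef_pos: [0.5976, -0.2223, 0.0912]
eef_rot: [0.476, 0.524, 0.475, -0.523]
wrist_force: [0.1, 0.3, -1.8]
opening: 0.259
```

```bash
python3 - <<'E'
from h import *
heldfit("reg_small_c",-.0398,90)
look("wrist",["pad_small"],"w20")
plan([.597,-.2257,.065],-96,.045,7.5)
E
```

```text
reg_small_c (array([ 0.5966, -0.2216]), np.float64(355.5), 'iou', np.float64(0.819)) tool z,y off -0.0006 -0.0011 yaw rel 90.97
pad_small (901, (array([ 0.5966, -0.2259]), np.float64(173.0), 'iou', np.float64(0.522)))
rows 1 row: 0.48 0 0 [0.027, -0.0009, 0.0027] | from [ 0.598  -0.2231  0.092 ] -95.52 tilt fix [ 0.    0.06 -0.25]
```

>>> carry_out(motion=[0.9,0,-0.2,0.025,-0.0008,0.0027,1,0,0,0,0.01,0,0,1,0,0,0,0,0,0,1,0,0,0,0,0,0,1])

```text
time_s: 31.2
eef_pos: [0.5993, -0.2267, 0.0603]
eef_rot: [0.474, 0.528, 0.469, -0.527]
wrist_force: [1.0, -0.2, -1.7]
opening: 0.26
```

```bash
python3 - <<'E'
from h import *
heldfit("reg_small_c",-.0398,90)
plan([.597,-.2257,.0452],-96.5,.045,7.5)
E
```

```text
reg_small_c (array([ 0.5982, -0.2268]), np.float64(351.8), 'iou', np.float64(0.828)) tool z,y off 0.0002 -0.0011 yaw rel 88.18
rows 1 row: 0.12 0 0 [0.0154, -0.0028, -0.0009] | from [ 0.5996 -0.2268  0.0606] -96.38 tilt fix [ 0.    0.2  -0.38]
```

>>> carry_out(motion=[0,0.2,-0.3,0.012,-0.002,-0.001,1,0,0,0,0.001,0,0,1,0,0,0,0,0,0,1])

```text
time_s: 31.6
eef_pos: [0.5985, -0.226, 0.0482]
eef_rot: [0.473, 0.528, 0.47, -0.526]
wrist_force: [0.4, -0.4, -1.5]
opening: 0.262
```

```bash
python3 - <<'E'
from h import *
heldfit("reg_small_c",-.0398,90)
plan([.5975,-.2257,.0452],-96.3,.045,7.5); print(ctrl.get_obs()["wrist_force"])
E
```

```text
reg_small_c (array([ 0.5972, -0.2253]), np.float64(352.7), 'iou', np.float64(0.821)) tool z,y off -0.0005 -0.0014 yaw rel 89.06
rows 1 row: -0.07 0 0 [0.0029, -0.0008, -0.0001] | from [ 0.5983 -0.2258  0.0481] -96.37 tilt fix [ 0.    0.03 -0.15]
[-0.49995857 -0.55590976 -0.94788318]
```

>>> carry_out(motion=[-0.3,0,0,0.003,-0.0008,0,1,0,0,0,0.0005,0,0,1,0,0,0,0,0,0,0.5,0,0,0,0,0,0,-0.2,0,0,0,0,0,0,-0.3,0,0,0,-0.02,0,0,-0.3,0,0,0,-0.04,0,0,-0.3,0,0,0,-0.045,0,0,-0.3,0,0,0,-0.04,0,0,-0.3,0,0,0,0,0,0,-0.3])

```text
time_s: 32.7
eef_pos: [0.5968, -0.2256, 0.1944]
eef_rot: [0.473, 0.526, 0.473, -0.525]
wrist_force: [0.5, -0.8, 0.8]
opening: 0.648
```

```bash
python3 - <<'E'
from h import *
print(Tool()[:3,3])
im,P,K=look("wrist",["reg_small_c"],"w21",zs={"reg_small_c":.005},gs={"reg_small_c":(.597,-.2257)})
plan([.44,.235,.24],30.5,.045,7.5)
E
```

```text
[ 0.59683636 -0.22561509  0.19440012]
reg_small_c (1126, (array([ 0.5967, -0.2257]), np.float64(171.1), 'iou', np.float64(0.83)))
rows 17 row: -7.44 0 0 [-0.003, 0.0201, -0.0289] | from [ 0.5942 -0.2241  0.1887] -96.06 tilt fix [ 0.   -0.2   0.35]
```

>>> carry_out(motion=[-8,0,0,-0.003,0,0,-0.5,-8,0,0,-0.003,0,0,-0.5,-8,0,0,-0.003,0,0,-0.5,-8,0,0,0,0,0,-0.5,-8,0,0,0,0,0,-0.5,-8,0,0,0,0,0,-0.5,-8,0,0,0,0,0,-0.5,-8,0,0,0,0,0,-0.5,-8,0,0,0,0,0,-0.5,-8,0,0,0,0,0,-0.5])

```text
time_s: 33.8
eef_pos: [0.5838, -0.2181, 0.175]
eef_rot: [0.689, 0.086, 0.716, -0.073]
wrist_force: [0.3, -0.2, 0.5]
opening: 0.748
```

```bash
python3 - <<'E'
from h import *
plan([.45,.30,.2],20,.045,7.5)
E
```

```text
rows 12 row: -2.74 0 0 [-0.0011, 0.0442, -0.0097] | from [ 0.5838 -0.2181  0.175 ] -12.91 tilt fix [-0.02 -2.31 -0.8 ]
```

>>> carry_out(motion=[-2.7,-1.2,-0.4,-0.002,0.044,-0.0097,-0.5,-2.7,-1.1,-0.4,-0.002,0.044,-0.0097,-0.5,-2.7,0,0,-0.002,0.044,-0.0097,-0.5,-2.7,0,0,-0.002,0.044,-0.0097,-0.5,-2.7,0,0,-0.002,0.044,-0.0097,-0.5,-2.7,0,0,-0.002,0.044,-0.0097,-0.5,-2.7,0,0,-0.002,0.044,-0.0097,-0.5,-2.7,0,0,-0.002,0.044,-0.0097,-0.5,-2.7,0,0,-0.002,0.044,-0.0097,-0.5,-2.7,0,0,-0.002,0.044,-0.0097,-0.5])

```text
time_s: 34.8
eef_pos: [0.4763, 0.2288, 0.1782]
eef_rot: [0.691, -0.087, 0.712, 0.094]
wrist_force: [0.4, 0.0, -0.5]
opening: 0.75
```

>>> carry_out(motion=[-2.7,0,0,-0.001,0.044,-0.0097,-0.5,-2.7,0,0,-0.001,0.033,-0.0097,-0.5,0,0,0,0,0,0,-0.5,0,0,0,0,0,0,-0.5])

```text
time_s: 35.2
eef_pos: [0.4272, 0.3032, 0.1747]
eef_rot: [0.681, -0.124, 0.71, 0.131]
wrist_force: [-0.1, 0.2, 0.3]
opening: 0.752
```

```bash
python3 - <<'E'
from h import *
T=Tool();print(T[:3,3],psi(T))
look("wrist",["gauge_c","pad_gauge"],"w22")
P,K=campose("wrist")
for t in ["gauge_c","gauge_stem","pad_gauge"]:
    for d in ctrl.landmark_of("wrist",t)[:2]: print(t,round(d["conf"],2),w(P,d["point"]).round(3))
plan([.365,.243,.09],30.7,.04,7.5)
E
```

```text
[0.42715153 0.30324557 0.17471196] 20.856027811751694
gauge_c (2961, (array([0.3646, 0.2426]), np.float64(30.2), 'iou', np.float64(0.949)))
pad_gauge (1296, (array([0.4864, 0.3976]), np.float64(6.8), 'iou', np.float64(0.734)))
gauge_c 0.62 [0.37  0.244 0.012]
gauge_stem 0.96 [0.319 0.212 0.013]
rows 4 row: -2.51 0 0 [0.0222, -0.0072, -0.02] | from [0.4292 0.3022 0.1762] 20.65 tilt fix [-0.02 -2.08 -1.  ]
```

>>> carry_out(motion=[-2.5,-1.1,-0.5,0.022,-0.007,-0.02,-0.7,-2.5,-1,-0.5,0.022,-0.007,-0.02,-0.7,-2.5,0,0,0.022,-0.007,-0.02,-0.7,-2.4,0,0,0.018,-0.006,-0.015,-0.7,0,0,0,0,0,0,-0.7,0,0,0,0,0,0,-0.7])

```text
time_s: 36.1
eef_pos: [0.3744, 0.243, 0.0925]
eef_rot: [0.686, -0.184, 0.679, 0.185]
wrist_force: [0.4, 0.3, 0.5]
opening: 0.852
```

```bash
python3 - <<'E'
from h import *
plan([.3647,.2427,.03],30.5,.03,7.5)
look("wrist",["gauge_c"],"w23")
E
```

```text
rows 3 row: -0.07 0 0 [0.0208, 0.0016, -0.003] | from [0.3744 0.243  0.0925] 30.29 tilt fix [-0.    0.53  0.04]
gauge_c (4516, (array([0.3646, 0.2422]), np.float64(29.9), 'iou', np.float64(0.952)))
```

>>> carry_out(motion=[0,0.5,0,0.018,0.0035,-0.0085,-0.7,0,0,0,0.02,0,0,-0.7,0,0,0,0.018,0,0,-0.7,0,0,0,0,0,0,-0.7,0,0,0,0,0,0,-0.7])

```text
time_s: 36.7
eef_pos: [0.375, 0.2462, 0.0417]
eef_rot: [0.688, -0.184, 0.677, 0.184]
wrist_force: [0.7, 0.1, -0.1]
opening: 0.849
```

```bash
python3 - <<'E'
from h import *
plan([.3647,.2425,.004],30.3,.03,7.5)
look("wrist",["gauge_c"],"w24")
E
```

```text
rows 2 row: -0.05 0 0 [0.0187, 0.001, -0.0057] | from [0.375  0.2462 0.0417] 30.2 tilt fix [-0.    0.88  0.2 ]
gauge_c (7299, (array([0.3646, 0.242 ]), np.float64(29.5), 'iou', np.float64(0.946)))
```

>>> carry_out(motion=[0,0.9,0.2,0.006,0.001,-0.0115,-0.7,0,0,0,0.014,0,0,-0.7,0,0,0,0.01,0,0,-0.7,0,0,0,0,0,0,-0.7,0,0,0,0,0,0,-0.7])

```text
time_s: 37.3
eef_pos: [0.3649, 0.2413, 0.0129]
eef_rot: [0.683, -0.184, 0.682, 0.184]
wrist_force: [0.6, 0.9, 0.0]
opening: 0.848
```

```bash
python3 - <<'E'
from h import *
plan([.3647,.2423,.004],30.0,.03,7.5)
look("wrist",["gauge_c"],"w25"); print(ctrl.get_obs()["wrist_force"])
E
```

```text
rows 1 row: 0.21 0 0 [0.0089, 0.001, 0.0003] | from [0.3649 0.2413 0.0129] 30.21 tilt fix [-0.    0.12  0.04]
gauge_c (9835, (array([0.3649, 0.2424]), np.float64(30.4), 'iou', np.float64(0.953)))
[ 0.36838007 -0.28547935 -0.04196048]
```

>>> carry_out(motion=[0,0.1,0,0.008,0.001,0.0003,-0.7,0,0,0,0,0,0,-0.7,0,0,0,0,0,0,-0.2,0,0,0,0,0,0,1,0,0,0,0,0,0,1,0,0,0,0,0,0,1,0,0,0,0,0,0,1,0,0,0,0,0,0,1])

```text
time_s: 38.2
eef_pos: [0.3655, 0.2428, 0.0057]
eef_rot: [0.683, -0.185, 0.682, 0.184]
wrist_force: [-1.2, 0.0, -0.2]
opening: 0.563
```

```bash
python3 - <<'E'
from h import *
heldfit("gauge_c",-Tool()[2,3]); print(ctrl.get_obs()["wrist_force"])
E
```

```text
gauge_c (array([0.3645, 0.2433]), np.float64(30.0), 'iou', np.float64(0.928)) tool z,y off -0.0006 0.0009 yaw rel -0.22
[-0.38114117 -0.15938801 -0.30005254]
```

>>> carry_out(motion=[0,0,0,-0.01,0,0,1,0,0,0,-0.025,0,0,1,0,0,0,-0.03,0,0,1,0,0,0,-0.03,0,0,1,0,0,0,0,0,0,1,0,0,0,0,0,0,1])

```text
time_s: 38.9
eef_pos: [0.3642, 0.2424, 0.1058]
eef_rot: [0.683, -0.185, 0.683, 0.184]
wrist_force: [0.0, -0.8, -1.3]
opening: 0.563
```

```bash
python3 - <<'E'
from h import *
print(ctrl.get_obs()["opening"],ctrl.get_obs()["wrist_force"][2]); heldfit("gauge_c",-.0057); plan([.487,.3977,.10],7.2,.04,7.5)
E
```

```text
0.5627283350932053 -1.3070378274017893
gauge_c (array([0.3636, 0.2429]), np.float64(30.2), 'iou', np.float64(0.934)) tool z,y off -0.0003 0.0007 yaw rel -0.02
rows 5 row: 4.6 0 0 [0.001, 0.0203, 0.0343] | from [0.3641 0.2424 0.1051] 30.21 tilt fix [ 0.   -0.06  0.02]
```

>>> carry_out(motion=[4.6,0,0,-0.002,0.02,0.034,1,4.6,0,0,-0.002,0.02,0.034,1,4.6,0,0,-0.002,0.02,0.034,1,4.6,0,0,-0.002,0.02,0.034,1,4.6,0,0,-0.002,0.016,0.027,1,0,0,0,0,0,0,1,0,0,0,0,0,0,1])

```text
time_s: 39.7
eef_pos: [0.4767, 0.3911, 0.0999]
eef_rot: [0.698, -0.042, 0.714, 0.035]
wrist_force: [-0.2, -0.2, -0.9]
opening: 0.564
```

```bash
python3 - <<'E'
from h import *
heldfit("gauge_c",-.0057); plan([.4868,.3976,.035],7.1,.03,7.5)
E
```

```text
gauge_c (array([0.4754, 0.3914]), np.float64(6.2), 'iou', np.float64(0.928)) tool z,y off -0.0013 0.0005 yaw rel -0.04
rows 3 row: -0.3 0 0 [0.0217, 0.0021, 0.0041] | from [0.4765 0.3906 0.1005] 6.2 tilt fix [ 0.01 -1.22  0.5 ]
```

>>> carry_out(motion=[-0.5,-0.8,0.3,0.02,0.005,0.008,1,-0.4,-0.4,0.2,0.02,0.001,0.002,1,0,0,0,0.018,0,0,1,0,0,0,0,0,0,1,0,0,0,0,0,0,1])

```text
time_s: 40.3
eef_pos: [0.4819, 0.3937, 0.041]
eef_rot: [0.705, -0.045, 0.706, 0.044]
wrist_force: [-0.2, -0.8, -1.0]
opening: 0.557
```

```bash
python3 - <<'E'
from h import *
heldfit("gauge_c",-.0057); plan([.4868,.3974,.0115],7.1,.03,7.5)
E
```

```text
gauge_c (array([0.4807, 0.3942]), np.float64(7.3), 'iou', np.float64(0.916)) tool z,y off -0.0011 0.0006 yaw rel 0.07
rows 2 row: 0.06 0 0 [0.0149, 0.0014, 0.0025] | from [0.4822 0.394  0.0414] 7.22 tilt fix [ 0.   -0.1   0.03]
```

>>> carry_out(motion=[0,0,0,0.012,0.003,0.0055,1,0,0,0,0.011,0,0,1,0,0,0,0,0,0,1,0,0,0,0,0,0,1])

```text
time_s: 40.8
eef_pos: [0.4893, 0.3987, 0.019]
eef_rot: [0.707, -0.044, 0.705, 0.045]
wrist_force: [-0.2, 0.1, -1.0]
opening: 0.565
```

```bash
python3 - <<'E'
from h import *
heldfit("gauge_c",-.0057); plan([.4872,.3974,.011],7.1,.03,7.5)
E
```

```text
gauge_c (array([0.488 , 0.3991]), np.float64(7.0), 'iou', np.float64(0.915)) tool z,y off -0.0012 0.0006 yaw rel -0.23
rows 1 row: 0.13 0 0 [0.0081, -0.001, -0.002] | from [0.489  0.3986 0.0191] 7.23 tilt fix [ 0.    0.12 -0.05]
```

>>> carry_out(motion=[0,0.1,0,0.006,-0.001,-0.002,1,0,0,0,0,0,0,1])

```text
time_s: 41.1
eef_pos: [0.4872, 0.3974, 0.013]
eef_rot: [0.706, -0.044, 0.705, 0.045]
wrist_force: [-0.6, -0.5, -1.5]
opening: 0.564
```

```bash
python3 - <<'E'
from h import *
heldfit("gauge_c",-.0057); plan([.4872,.3974,.0108],7.1,.03,7.5); print(ctrl.get_obs()["wrist_force"])
E
```

```text
gauge_c (array([0.4868, 0.3983]), np.float64(7.0), 'iou', np.float64(0.942)) tool z,y off -0.0003 0.0009 yaw rel -0.24
rows 1 row: 0.14 0 0 [0.0032, -0.0004, -0.0009] | from [0.4881 0.3979 0.014 ] 7.24 tilt fix [ 0.    0.14 -0.1 ]
[ 0.25842114  0.67553954 -1.63174383]
```

Good. I lower the last 2 mm, release and retreat.

>>> carry_out(motion=[0,0,0,0.0025,-0.0004,-0.0005,1,0,0,0,0.0005,0,0,1,0,0,0,0,0,0,0,0,0,0,0,0,0,-0.6,0,0,0,0,0,0,-0.6,0,0,0,-0.02,0,0,-0.6,0,0,0,-0.04,0,0,-0.6,0,0,0,-0.04,0,0,-0.6,0,0,0,-0.04,0,-0.01,-0.6,0,0,0,0,0,0,-0.6])

```text
time_s: 42.2
eef_pos: [0.4772, 0.3957, 0.1556]
eef_rot: [0.706, -0.044, 0.705, 0.045]
wrist_force: [0.2, 0.5, 0.2]
opening: 0.798
```

```bash
python3 - <<'E'
from h import *
im,P,K=look("wrist",["gauge_c","pad_gauge"],"w26",zs={"gauge_c":.005},gs={"gauge_c":(.4864,.3976)})
T=Tool(); print(T[:3,3],psi(T))
plan([.60,-.12,.26],0,.045,7.5)
E
```

```text
gauge_c (2841, (array([0.4865, 0.398 ]), np.float64(6.2), 'iou', np.float64(0.953)))
pad_gauge (2736, (array([0.4913, 0.3986]), np.float64(7.1), 'iou', np.float64(0.794)))
[0.47443881 0.39351827 0.1485733 ] 7.1852386555560726
rows 13 row: 0.55 0 0 [-0.0085, -0.0401, 0.0069] | from [0.4744 0.3935 0.1486] 7.19 tilt fix [ 0.   -0.47  0.15]
```

>>> carry_out(motion=[0.6,-0.4,0.1,-0.012,-0.041,0.011,-0.6,0.6,0,0,-0.012,-0.041,0.011,-0.6,0.6,0,0,-0.012,-0.041,0.011,-0.6,0.6,0,0,-0.01,-0.041,0.014,-0.6,0.6,0,0,-0.01,-0.041,0.014,-0.6,0.6,0,0,-0.01,-0.041,0.016,-0.6,0.6,0,0,-0.01,-0.041,0.016,-0.6,0.6,0,0,-0.01,-0.041,0.016,-0.6,0.6,0,0,-0.008,-0.041,0.016,-0.6,0.6,0,0,-0.008,-0.041,0.016,-0.6])

```text
time_s: 43.35
eef_pos: [0.6426, -0.0153, 0.2284]
eef_rot: [0.693, -0.01, 0.72, 0.008]
wrist_force: [0.2, 0.5, 0.1]
opening: 0.801
```

>>> carry_out(motion=[0.6,0,0,0,-0.04,0.012,-0.6,0.6,0,0,0,-0.03,0.012,-0.6,0,0,0,0,0,0,-0.6,0,0,0,0,0,0,-0.6])

```text
time_s: 43.75
eef_pos: [0.6676, -0.0948, 0.2184]
eef_rot: [0.689, 0.001, 0.724, -0.002]
wrist_force: [-0.8, 0.3, -0.0]
opening: 0.8
```

```bash
python3 - <<'E'
from h import *
g={"reg_large_c":(.657,.0055),"reg_small_c":(.597,-.2257),"board_c":(.4962,-.4045)}
im,P,K=look("wrist",list(g),"w27",zs={k:.005 for k in g},gs=g)
T=Tool(); print(T[:3,3],psi(T))
crops=[]
for t in ["reg_large_c","reg_small_c"]:
    u=px(P,K,[*g[t],.03]).astype(int); print(u)
    c=im[max(0,u[1]-65):u[1]+65,max(0,u[0]-65):u[0]+65]; crops.append(cv2.resize(c,(390,520),interpolation=cv2.INTER_CUBIC))
cv2.imwrite("pics/w27c.png",cv2.convertScaleAbs(np.hstack(crops),alpha=1.3))
E
```

```text
reg_large_c (3138, (array([0.6589, 0.0059]), np.float64(169.8), 'iou', np.float64(0.904)))
reg_small_c (1407, (array([ 0.5971, -0.2255]), np.float64(173.2), 'iou', np.float64(0.869)))
board_c (1539, (array([ 0.4947, -0.4046]), np.float64(5.3), 'iou', np.float64(0.972)))
[ 0.66793246 -0.0929778   0.22030005] -0.08625583617866023
[366 187]
[161 134]
```

View pics/w27c.png

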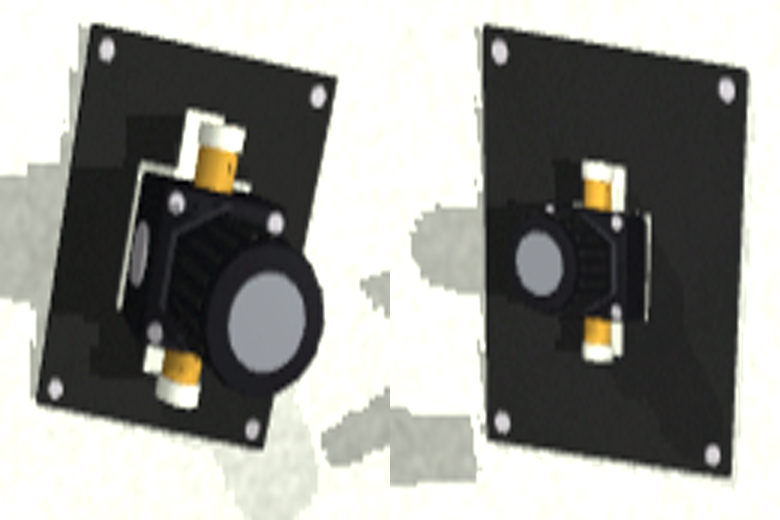

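```bash
python3 - <<'E'
from h import *
im=cv2.imread("pics/w27.png"); P,K=campose("wrist"); g=cv2.cvtColor(im,cv2.COLOR_BGR2GRAY)
def rect(c,a,half=.05,s=.0005,z=.005):
    n=int(2*half/s)+1; v=(np.arange(n)*s-half); X,Y=np.meshgrid(v,v)  # cols=x, rows=y (pad frame)
    a=np.radians(a); W=np.stack([c[0]+X*np.cos(a)-Y*np.sin(a),c[1]+X*np.sin(a)+Y*np.cos(a),np.full_like(X,z)],-1)
    q=(W-P[:3,3])@P[:3,:3]@K.T; q=(q[...,:2]/q[...,2:]).astype(np.float32)
    return cv2.remap(g,q[...,0],q[...,1],cv2.INTER_LINEAR),v
R1,v=rect((.657,.0055),-9.4); R2,_=rect((.597,-.2257),-6.3)
i=lambda m:int(round((m/1000+.05)/.0005))
# large: -y edge profile (mean over x -18..-10) ; small: +y edge profile, mean over x -12..-7 & 7..12
for x0,x1 in [(-19,-13),(-12,-6)]: print("large y-profile x",x0,x1,[(y,int(R1[i(y),i(x0):i(x1)].mean())) for y in range(-30,-14)])
for y0,y1 in [(-20,-12),(12,20)]: print("large x-profile y",y0,y1,[(x,int(R1[i(y0):i(y1),i(x)].mean())) for x in range(-30,-14)])
for x0,x1 in [(-13,-7),(7,13)]: print("small y-profile x",x0,x1,[(y,int(R2[i(y),i(x0):i(x1)].mean())) for y in range(8,22)])
cv2.imwrite("pics/rect.png",cv2.resize(np.hstack([R1,R2]),(800,400)))
E
```

```text
large y-profile x -19 -13 [(-30, 21), (-29, 22), (-28, 22), (-27, 21), (-26, 21), (-25, 21), (-24, 22), (-23, 22), (-22, 30), (-21, 74), (-20, 137), (-19, 95), (-18, 25), (-17, 11), (-16, 11), (-15, 11)]
large y-profile x -12 -6 [(-30, 22), (-29, 22), (-28, 21), (-27, 21), (-26, 21), (-25, 21), (-24, 21), (-23, 22), (-22, 29), (-21, 68), (-20, 126), (-19, 91), (-18, 24), (-17, 10), (-16, 11), (-15, 11)]
large x-profile y -20 -12 [(-30, 21), (-29, 21), (-28, 21), (-27, 22), (-26, 21), (-25, 22), (-24, 43), (-23, 92), (-22, 127), (-21, 116), (-20, 64), (-19, 42), (-18, 39), (-17, 35), (-16, 32), (-15, 32)]
large x-profile y 12 20 [(-30, 119), (-29, 119), (-28, 114), (-27, 111), (-26, 112), (-25, 116), (-24, 126), (-23, 139), (-22, 145), (-21, 129), (-20, 101), (-19, 49), (-18, 21), (-17, 22), (-16, 26), (-15, 28)]
small y-profile x -13 -7 [(8, 16), (9, 16), (10, 16), (11, 16), (12, 15), (13, 21), (14, 54), (15, 105), (16, 113), (17, 31), (18, 30), (19, 31), (20, 32), (21, 32)]
small y-profile x 7 13 [(8, 16), (9, 16), (10, 16), (11, 16), (12, 16), (13, 20), (14, 45), (15, 98), (16, 60), (17, 34), (18, 28), (19, 27), (20, 27), (21, 27)]
```

View pics/rect.png

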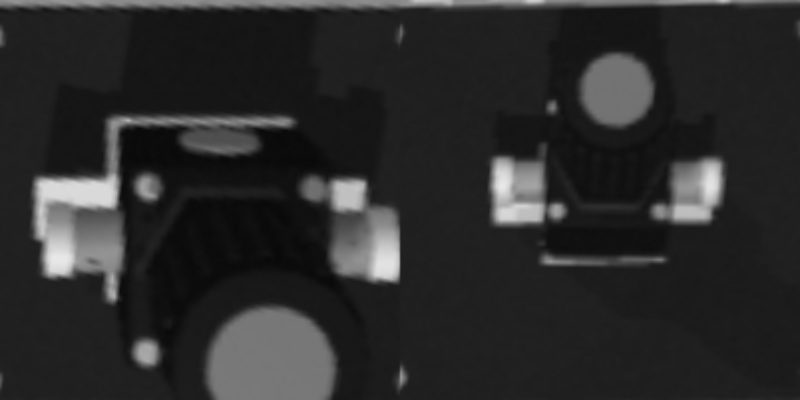

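>>> carry_out(motion=[8,0,0,-0.003,0,0,-0.5,8,0,0,-0.003,0,0,-0.5,8,0,0,-0.003,0,0,-0.5,8,0,0,-0.002,0,0,-0.5,8,0,0,-0.002,0,0,-0.5,8,0,0,-0.002,0,0,-0.5,8,0,0,-0.002,0,0,-0.5,8,0,0,-0.002,0,0,-0.5,8,0,0,-0.002,0,0,-0.5,8,0,0,-0.002,0,0,-0.5])

```text
time_s: 44.95
eef_pos: [0.6678, -0.0766, 0.2473]
eef_rot: [0.522, 0.453, 0.544, -0.475]
wrist_force: [-0.9, 0.2, 0.5]
opening: 0.747
```

```bash
python3 - <<'E'
from h import *
plan([.69,.07,.23],-150,.03,7.5)
E
```

```text
rows 10 row: 6.79 0 0 [0.002, -0.0037, -0.0152] | from [ 0.6678 -0.0766  0.2473] -82.08 tilt fix [ 0.   -0.22  2.5 ]
```

>>> carry_out(motion=[7,0,1.2,0.002,-0.0037,-0.0152,-0.5,7,0,1.2,0.002,-0.0037,-0.0152,-0.5,7,0,0,0.002,-0.0037,-0.0152,-0.5,7,0,0,0.002,-0.0037,-0.0152,-0.5,7,0,0,0.002,-0.0037,-0.0152,-0.5,7,0,0,0.002,-0.0037,-0.0152,-0.5,7,0,0,0.002,-0.0037,-0.0152,-0.5,7,0,0,0.002,-0.0037,-0.0152,-0.5,6,0,0,0.002,-0.0037,-0.0152,-0.5,0,0,0,0,0,0,-0.5])

```text
time_s: 45.95
eef_pos: [0.6816, 0.0762, 0.2344]
eef_rot: [0.209, 0.678, 0.207, -0.674]
wrist_force: [0.1, 0.5, -0.2]
opening: 0.75
```

```bash
cat >> h.py <<'E'
def rect(g,P,K,c,a,half=.05,s=.0005,z=.005):
    n=int(2*half/s)+1; v=(np.arange(n)*s-half); X,Y=np.meshgrid(v,v); a=np.radians(a)
    W=np.stack([c[0]+X*np.cos(a)-Y*np.sin(a),c[1]+X*np.sin(a)+Y*np.cos(a),np.full_like(X,z)],-1)
    q=(W-P[:3,3])@P[:3,:3]@K.T; q=(q[...,:2]/q[...,2:]).astype(np.float32)
    return cv2.remap(g,q[...,0],q[...,1],cv2.INTER_LINEAR)
def ix(m): return int(round((m/1000+.05)/.0005))
E
python3 - <<'E'
from h import *
T=Tool(); print(T[:3,3],psi(T)); P,K=campose("wrist")
im=ctrl.camera("wrist"); cv2.imwrite("pics/w28.png",im); g=cv2.cvtColor(im,cv2.COLOR_BGR2GRAY); print("cam",P[:3,3])
R1=rect(g,P,K,(.657,.0055),-9.4)
for x0,x1 in [(-18,-10),(10,18)]: print("+y edge x",x0,x1,[(y,int(R1[ix(y),ix(x0):ix(x1)].mean())) for y in range(12,30)])
for y0,y1 in [(-20,-10),(10,20)]: print("+x edge y",y0,y1,[(x,int(R1[ix(y0):ix(y1),ix(x)].mean())) for x in range(12,30)])
look("wrist",["reg_large_c"],"w29",zs={"reg_large_c":.005},gs={"reg_large_c":(.657,.0055)})
E
```

```text
[0.68162742 0.07615959 0.23438101] -145.76029871851364
cam [0.74431724 0.1205642  0.37659649]
+y edge x -18 -10 [(12, 21), (13, 18), (14, 15), (15, 15), (16, 14), (17, 14), (18, 14), (19, 14), (20, 14), (21, 14), (22, 14), (23, 15), (24, 18), (25, 23), (26, 24), (27, 25), (28, 26), (29, 26)]
+y edge x 10 18 [(12, 25), (13, 19), (14, 15), (15, 15), (16, 15), (17, 15), (18, 14), (19, 15), (20, 15), (21, 14), (22, 14), (23, 14), (24, 16), (25, 21), (26, 24), (27, 24), (28, 24), (29, 24)]
+x edge y -20 -10 [(12, 11), (13, 14), (14, 18), (15, 22), (16, 22), (17, 20), (18, 17), (19, 12), (20, 9), (21, 15), (22, 24), (23, 27), (24, 30), (25, 33), (26, 35), (27, 35), (28, 36), (29, 35)]
+x edge y 10 20 [(12, 23), (13, 28), (14, 29), (15, 27), (16, 23), (17, 18), (18, 16), (19, 13), (20, 11), (21, 10), (22, 9), (23, 9), (24, 14), (25, 21), (26, 24), (27, 25), (28, 25), (29, 24)]
reg_large_c (2593, (array([0.6587, 0.0072]), np.float64(170.5), 'iou', np.float64(0.898)))
```

The large regulator stands about 2 mm off in both x and y: white shows on the −x and −y sides and none on the others. I re-grip it and shift it by (−2.3, −1.7) mm.

```bash
python3 - <<'E'
from h import *
plan([.659,.0053,.14],171.3,.03,7.5)
E
```

```text
rows 6 row: 7.17 0 0 [0.0158, 0.01, 0.007] | from [0.6813 0.0736 0.2347] -145.69 tilt fix [-0.   -0.25 -0.3 ]
```

>>> carry_out(motion=[7.2,0,0,0.006,0.01,0.007,-0.5,7.2,0,0,0.01,0.01,0.007,-0.5,7.2,0,0,0.015,0.01,0.007,-0.5,7.2,0,0,0.016,0.01,0.007,-0.5,7.2,0,0,0.016,0.01,0.007,-0.5,6,0,0,0.01,0.009,0.006,-0.5,0,0,0,0,0,0,-0.5,0,0,0,0,0,0,-0.5])

```text
time_s: 46.9
eef_pos: [0.657, -0.001, 0.1632]
eef_rot: [-0.051, 0.709, -0.054, -0.701]
wrist_force: [0.2, -0.1, -1.2]
opening: 0.752
```

```bash
python3 - <<'E'
from h import *
T=Tool(); print(T[:3,3])
plan([.6592,.0053,.067],171.3,.03,7.5)
look("wrist",["reg_large_c"],"w30",zs={"reg_large_c":.005},gs={"reg_large_c":(.657,.0055)})
E
```

```text
[ 0.65700692 -0.00104733  0.16315018]
rows 4 row: 0.05 0 0 [0.024, -0.0017, -0.0] | from [ 0.657  -0.001   0.1632] 171.5 tilt fix [-0.   -0.64 -0.14]
reg_large_c (3604, (array([0.6601, 0.0066]), np.float64(350.9), 'iou', np.float64(0.913)))
```

>>> carry_out(motion=[0.2,-0.6,-0.1,0.012,-0.0065,0,-0.5,0,0,0,0.027,0,0,-0.5,0,0,0,0.027,0,0,-0.5,0,0,0,0.022,0,0,-0.5,0,0,0,0,0,0,-0.5,0,0,0,0,0,0,-0.5])

```text
time_s: 47.6
eef_pos: [0.6629, 0.0104, 0.0748]
eef_rot: [-0.05, 0.708, -0.05, -0.703]
wrist_force: [0.7, 0.2, 1.1]
opening: 0.754
```

```bash
python3 - <<'E'
from h import *
T=Tool(); print(T[:3,3])
plan([.6592,.0053,.067],171.3,.03,7.5)
E
```

```text
[0.66292161 0.01040122 0.0747901 ]
rows 1 row: 0.6 0 0 [0.0078, 0.0056, 0.003] | from [0.6629 0.0104 0.0748] 171.9 tilt fix [ 0.   -0.4   0.04]
```

>>> carry_out(motion=[0.6,-0.4,0,0.008,0.0056,0.003,-0.5,0,0,0,0,0,0,-0.5,0,0,0,0,0,0,-0.5])

```text
time_s: 47.9
eef_pos: [0.6609, 0.0053, 0.0691]
eef_rot: [-0.054, 0.706, -0.053, -0.704]
wrist_force: [0.2, 0.5, 0.1]
opening: 0.745
```

```bash
python3 - <<'E'
from h import *
plan([.6592,.0053,.067],171.3,.03,7.5)
E
```

```text
rows 1 row: 0.03 0 0 [0.0021, 0.0003, 0.0016] | from [0.6609 0.0053 0.0691] 171.33 tilt fix [ 0.   -0.2   0.04]
```

Close here. I stop to read the grip before lifting.

>>> carry_out(motion=[0,-0.2,0,0.001,0.0003,0.0015,0,0,0,0,0,0,0,1,0,0,0,0,0,0,1,0,0,0,0,0,0,1,0,0,0,0,0,0,1,0,0,0,0,0,0,1])

```text
time_s: 48.5
eef_pos: [0.6601, 0.005, 0.0697]
eef_rot: [-0.054, 0.706, -0.053, -0.704]
wrist_force: [0.1, 0.3, -1.3]
opening: 0.427
```

>>> carry_out(motion=[0,0,0,-0.006,0,0,1,0,0,0,0,0,0,1])

```text
time_s: 48.7
eef_pos: [0.6592, 0.0051, 0.0751]
eef_rot: [-0.054, 0.705, -0.053, -0.705]
wrist_force: [0.2, 1.3, -3.8]
opening: 0.424
```

```bash
python3 - <<'E'
from h import *
T=Tool(); print(ctrl.get_obs()["opening"]); heldfit("reg_large_c",.012-T[2,3],0)
plan([.6567,.0037,T[2,3]],171.2,.03,7.5)
E
```

```text
0.42357059522931945
reg_large_c (array([0.6609, 0.0055]), np.float64(172.0), 'iou', np.float64(0.893)) tool z,y off -0.0016 -0.0006 yaw rel 0.68
rows 1 row: 0.12 0 0 [-0.001, 0.0018, 0.0016] | from [0.6585 0.0053 0.0741] 171.32 tilt fix [-0.    0.07  0.05]
```

>>> carry_out(motion=[0,0,0,0,0.0019,0.0007,1,0,0,0,0,0,0,1])

```text
time_s: 49.0
eef_pos: [0.6569, 0.0034, 0.0735]
eef_rot: [0.054, -0.704, 0.053, 0.706]
wrist_force: [0.5, -0.3, -4.0]
opening: 0.427
```

```bash
python3 - <<'E'
from h import *
plan([.6578,.0034,.0697],171.3,.03,7.5)
E
```

```text
rows 1 row: 0.02 0 0 [0.0038, -0.0001, -0.0009] | from [0.6569 0.0034 0.0735] 171.32 tilt fix [-0.    0.15  0.05]
```

>>> carry_out(motion=[0,0.1,0,0.0036,0,-0.0008,1,0,0,0,0.0003,0,0,1,0,0,0,0,0,0,0.3,0,0,0,0,0,0,-0.4,0,0,0,0,0,0,-0.5,0,0,0,-0.02,0,0,-0.5,0,0,0,-0.04,0,0,-0.5,0,0,0,-0.045,0,0,-0.5,0,0,0,-0.045,0,0,-0.5,0,0,0,0,0,0,-0.5])

```text
time_s: 50.0
eef_pos: [0.6587, 0.0028, 0.226]
eef_rot: [-0.054, 0.706, -0.053, -0.705]
wrist_force: [0.9, -0.9, 0.8]
opening: 0.75
```

```bash
python3 - <<'E'
from h import *
T=Tool(); print(T[:3,3],psi(T)); P,K=campose("wrist")
im,_,_=look("wrist",["reg_large_c"],"w31",zs={"reg_large_c":.005},gs={"reg_large_c":(.657,.0055)})
g=cv2.cvtColor(im,cv2.COLOR_BGR2GRAY); R1=rect(g,P,K,(.657,.0055),-9.4)
for y0,y1 in [(-20,-10),(10,20)]: print("+x edge y",y0,y1,[(x,int(R1[ix(y0):ix(y1),ix(x)].mean())) for x in range(15,30)])
print("ends of bar +x, y mean",[(x,int(R1[ix(-6):ix(6),ix(x)].mean())) for x in range(24,48)])
plan([.62,-.18,.24],-130,.03,7.5)
E
```

```text
[0.65868966 0.00280207 0.22602377] 171.31057775903093
reg_large_c (2294, (array([0.657 , 0.0048]), np.float64(351.4), 'iou', np.float64(0.918)))
+x edge y -20 -10 [(15, 19), (16, 13), (17, 10), (18, 10), (19, 9), (20, 9), (21, 9), (22, 10), (23, 14), (24, 16), (25, 16), (26, 16), (27, 17), (28, 18), (29, 19)]
+x edge y 10 20 [(15, 15), (16, 11), (17, 9), (18, 9), (19, 10), (20, 10), (21, 10), (22, 31), (23, 44), (24, 38), (25, 25), (26, 26), (27, 26), (28, 26), (29, 26)]
ends of bar +x, y mean [(24, 114), (25, 114), (26, 117), (27, 120), (28, 120), (29, 121), (30, 134), (31, 168), (32, 188), (33, 195), (34, 195), (35, 195), (36, 195), (37, 170), (38, 138), (39, 123), (40, 126), (41, 91), (42, 38), (43, 27), (44, 27), (45, 28), (46, 28), (47, 28)]
rows 8 row: -7.34 0 0 [-0.0025, 0.0215, 0.0115] | from [0.6557 0.0033 0.2195] 171.3 tilt fix [-0.    0.46  0.06]
```

```bash
python3 - <<'E'
from h import *
he=np.array(ctrl.camera_params("wrist")["hand_eye"]); K=np.array(ctrl.camera_params("wrist")["mtx"])
def rr(f,pos,q,c,a):
    T=np.eye(4); T[:3,:3]=R.from_quat([q[1],q[2],q[3],q[0]]).as_matrix(); T[:3,3]=pos
    return rect(cv2.imread(f,0),T@he,K,c,a)
for f,pos,q in [("pics/w27.png",(.6679,-.093,.2203),(.689,.001,.724,-.002)),("pics/w10.png",(.443,-.368,.1685),(.707,-.033,.706,.032))]:
    B=rr(f,pos,q,(.4962,-.4045),5.4); pr=lambda L:[int(v) for v in L]
    print(f,"+y 19..31",pr(B[ix(19):ix(31):2,ix(-25):ix(25)].mean(1)),"-y -31..-19",pr(B[ix(-31):ix(-19):2,ix(-25):ix(25)].mean(1)))
    print(" +x 30..43",pr(B[ix(-20):ix(20),ix(30):ix(43):2].mean(0)),"-x -43..-30",pr(B[ix(-20):ix(20),ix(-43):ix(-30):2].mean(0)))
P,K=campose("scene"); cv2.imwrite("pics/scene9.png",ctrl.camera("scene"))
for t in ["finger_grip","board_c","gauge_c","gauge_stem","reg_large_c","reg_small_c"]:
    for d in ctrl.landmark_of("scene",t)[:2]: print(t,round(d["conf"],2),w(P,d["point"]).round(3))
look("top",["board_c","gauge_c","reg_small_c","reg_large_c"],"top9",zs=dict(board_c=.005,gauge_c=.005,reg_small_c=.005,reg_large_c=.005),gs=dict(board_c=(.4962,-.4045),gauge_c=(.4864,.3976),reg_small_c=(.597,-.2257),reg_large_c=(.657,.0055)))
E
```

```text
pics/w27.png +y 19..31 [82, 82, 81, 81, 81, 71, 36, 26, 26, 26, 26, 27] -y -31..-19 [0, 0, 0, 0, 0, 0, 0, 0, 0, 0, 0, 0]
 +x 30..43 [77, 74, 67, 60, 47, 48, 53, 42, 22, 21, 22, 22, 22] -x -43..-30 [0, 0, 0, 0, 0, 0, 10, 14, 15, 16, 17, 18, 19]
pics/w10.png +y 19..31 [62, 77, 101, 103, 103, 81, 35, 27, 27, 27, 27, 28] -y -31..-19 [20, 21, 21, 33, 66, 73, 84, 103, 121, 125, 119, 96]
 +x 30..43 [106, 107, 105, 101, 97, 96, 101, 108, 115, 117, 116, 106, 85] -x -43..-30 [31, 30, 30, 31, 30, 28, 33, 49, 62, 59, 65, 76, 91]
finger_grip 0.69 [0.729 0.261 0.162]
finger_grip 0.43 [ 0.657  0.001 -0.001]
board_c 0.56 [ 0.496 -0.404  0.018]
gauge_c 0.63 [0.482 0.395 0.015]
gauge_c 0.44 [0.731 0.258 0.16 ]
gauge_stem 0.68 [0.439 0.389 0.019]
reg_large_c 0.62 [0.653 0.003 0.05 ]
reg_small_c 0.82 [ 0.599 -0.231  0.035]
board_c (365, (array([ 0.5002, -0.4011]), np.float64(188.8), 'iou', np.float64(0.775)))
gauge_c (313, (array([0.4892, 0.4003]), np.float64(7.5), 'iou', np.float64(0.794)))
reg_small_c (150, (array([ 0.601 , -0.2241]), np.float64(349.5), 'iou', np.float64(0.805)))
reg_large_c None
```

```bash
python3 -c "
from bench import ctrl
print(ctrl.hand_in(), ctrl.get_obs()['time_s'])"
```

```text
the job is handed in; nothing more can be done
the job is handed in; nothing more can be done
```

The job is handed in at about 51 s: all four parts are on their pads, upright or flat as they started. I swung the finger up past its snap point before taking the board, and it is still up, at about (0.73, 0.26, 0.16). The gripper ended open and clear above the bench.

**How well the parts line up, from the wrist camera:**
- **Gauge:** about 0.5 mm and 1° off its outline, with its stem over the outline's stem.
- **Terminal board:** within about 1.5 mm and 0.5°, with no white outline showing on any side I could see.
- **Small regulator:** about 1 mm off. Its fitted angle varied between 171° and 173° against the pad's 173.5°, so up to about 2° off.
- **Large regulator:** first set down about 2 mm off. I re-gripped and shifted it, and it then measured about 0.7 mm and 1° off.

**Checks that disagreed or failed:**
- The top camera, which is much coarser, reads 3–5 mm away from these figures for the board, gauge and small regulator.
- The top camera did not find the large regulator in the last check. The scene camera did, within about 5 mm.

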